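Unpile the manicure kit onto its rests

TASK

The manicure kit is piled up on the round enamel tray; set it out for work by taking the pile apart from the top, one thing at a time, and setting each thing in the middle of the wooden rest made for its shape. First move both bottles (the tall round one to the round rest, the short square one to the square rest), then the grey buffer to the narrow oblong rest, and last the white case to the wide oblong rest, both lying flat and lined up lengthwise with their rests. Keep the bottles upright and set them down without dropping them; leave everything standing inside the rests' low lips.

Things in the scene. Friction and masses are not known exactly. Their poses are not given: they have to be found in the camera images.
- tall_bottle: Closed polish bottle, tall and round: pink glass body 28 mm in diameter and 40 mm high, with a black cap 17 mm in diameter on top up to 66 mm. It stands upright on the buffer near one of its two ends (which end varies). About 60 g. Origin: centre of its underside; z is its axis, up.
- short_bottle: Closed polish bottle, short and square: pink glass body 26 x 26 mm and 30 mm high, with a black round cap 17 mm in diameter on top up to 48 mm. It stands upright on the buffer near the other end, centre about 52 mm from the tall bottle's, its faces about parallel to the buffer's sides. About 45 g. Origin: centre of its underside; x and y are square to its faces, z up.
- buffer: Grey plastic nail buffer block, 88 mm (x) by 32 mm (y) by 26 mm high, lying on top of the case, its length roughly along the case's. It carries the two bottles at the start. About 35 g. Origin: centre of its underside; x along its length, z up.
- case: White closed plastic nail-tip case, a flat block 100 mm (x) by 64 mm (y) by 30 mm high, the bottom of the pile, lying on the tray's floor. About 100 g. Origin: centre of its underside; x along its length, z up.
- tray: Round blue enamel tray under the pile, 180 mm across, floor 4 mm thick, rim 9 mm high; fixed. Origin: centre of its underside on the sill; z up.
- round_rest: Round brown wooden rest, 58 mm across outside, 52 mm inside its lip, fixed on the sill. Floor 3 mm above the sill, lip top 6 mm above the sill. For the tall round bottle. Origin: centre of its underside; z up.
- square_rest: Square brown wooden rest, 58 x 58 mm outside, 52 x 52 mm inside its lip, fixed on the sill. Floor 3 mm above the sill, lip top 6 mm. For the short square bottle (it may stand turned in it). Origin: centre of its underside; z up.
- narrow_rest: Narrow oblong brown wooden rest, outside 118 mm (x) by 60 mm (y), inside its lip 112 x 54 mm, fixed on the sill. Floor 3 mm above the sill, lip top 6 mm. For the buffer. Origin: centre of its underside; x along its length, z up.
- wide_rest: Wide oblong brown wooden rest, outside 130 mm (x) by 94 mm (y), inside its lip 124 x 88 mm, fixed on the sill. Floor 3 mm above the sill, lip top 6 mm. For the case. Origin: centre of its underside; x along its length, z up.
Mind the look-alikes: they are no part of the job. What is shaped like the buffer but green or purple is not meant. What is shaped like the short_bottle but purple is not meant.

How it is judged:
By the outcome, as a careful person would: the job done as asked, in the order asked, and still so for the second after the job is handed in, with the robot touching nothing.
It also fails if it takes over 120 s, if anything falls off the work surface, if the arm or the gripper's body presses on something with over 40 N, if the wrist force passes 120 N, or if a joint passes its speed limit or range.

ROBOT

A 6-joint arm with a two-finger parallel gripper is mounted at the origin on the work surface. World frame = base frame: x ahead of the robot, y to its left, z up, the work surface at z = 0. Lengths are in mm, angles in rad, forces in N, time in s.
With the tool pointing down it reaches from about 350 to 775 mm from the base axis. Payload 7.3 kg.
Tool frame: the origin (TCP) lies on the centre line of the jaws, within the pads' length; the fingertips stand 22 mm ahead of it and the grasp point (between the pads) lies 3 mm ahead of it; z points along the fingers, y is the direction in which the jaws open and shut (so a half turn about z gives the same grasp; the last joint's range is limited). The gripper opens to 92 mm and grips with 3 to 60 N. Pads are 19 mm wide; open, the fingers measure 130 mm over their backs; the gripper's body (75 mm by 190 mm) begins 47 mm behind the grasp point.
Start: joints at [-1.284, 0.342, 1.524, -0, 1.275, -0.146], TCP at [220.216, -476.6, 248.741] pointing down, gripper open.
Joint ranges: [-2.53, 2.53], [-0.77, 2.02], [0.04, 2.7], [-1, 4.14], [0.28, 2.66], [-3.11, 3.11]. Speed limits (rad/s): [2.57, 2.57, 3.14, 3.14, 3.14, 3.14].

INTERFACE

Orientations are given as [roll, pitch, yaw] about the fixed x, y, z axes, in that order (R = Rz(yaw) Ry(pitch) Rx(roll)).
In Python, from plant import bot gives the robot as it stands.
- The arm moves only by the tool play_rows, never from a script. Its argument "moves" is one flat list of numbers, 5 for each row, row after row: the closure in counts, from 0 (fully open) to 255 (shut), then the shift along the tool's x, y, z in mm, then the turn about the tool's z in degrees. A call has 1 to 8 rows; each row is the pose to reach, as a shift and turn from the pose commanded when the call began, along the tool's axes at that moment; what a row does not reach only later rows make up. A row lasts 1/12 s, in which the tool goes at most 41.7 mm and 7.16 degrees, less where a joint would pass 70% of its speed; a pose out of reach is approached as far as the arm can. A call with a gripper value outside its range is refused whole. The fingers move at their own pace and stop on an object; the grip force is fixed at half the most. Time passes only in rows, so rows that repeat a pose let the fingers close. It gives the time, the measured TCP pose, the force and the opening at its end, in the units of the state.
- bot.get_obs(): the state, without advancing time (a new reading comes with each control period).
- bot.capture(name): name is "scene" or "top"; returns a dict with "color" (420x560x3 uint8, red, green, blue), "fx", "fy", "cx", "cy" (pixels), "world_to_cam" (4x4, takes a point from world to camera coordinates). Camera axes: x right, y down, z forward; pixel columns grow to the right and rows downward; lengths in mm; the calibration is good to about 2 mm. A picture is of the moment at which its call begins. There is no depth.
- bot.close_job(): hands the job in, once; it reports no verdict.
The state is a dict: "time": time; "joint_positions": joint angles; "dq": joint speeds; "tau": joint torques, N m; "tool_pos": TCP position; "tcp_rot": TCP orientation; "contact_force": force on the tool from outside, world axes, zero at the start; "moment": the same for the moment, N m; "grip_width": finger opening in mm.
Only numpy, scipy, OpenCV 4.12 (cv2) and the standard library are available. Lean on these libraries where they do the work, as an engineer would, in place of code of your own. Each camera call takes 0.05 s, during which the arm holds its last target.

## Working session

There is one attempt and no reset: what is moved stays moved. The work goes in short steps, Python scripts to look and compute and a tool call to move; the robot and the scene stay as the last step left them, time stands still between calls to the robot, and variables do not carry over. Pictures are saved under pics/ and viewed, and the job is handed in when it is done.

Besides the shell and the picture viewer there is one more tool, called by a JSON object that holds its "method" and its "body", one argument or row to a line. play_rows: Moves the arm, as the interface text tells. Its arguments: {"type":"object","properties":{"moves":{"type":"array","items":{"type":"number"}}},"required":["moves"]}

```bash
mkdir -p pics; ls; cat > h.py <<'E'
import numpy as np, cv2
from plant import bot
def cap(n,f):
    c=bot.capture(n); cv2.imwrite(f'pics/{f}.png',c['color'][:,:,::-1]); return c
def proj(c,p):
    q=c['world_to_cam']@np.r_[p,1]; return np.array([c['fx']*q[0]/q[2]+c['cx'],c['fy']*q[1]/q[2]+c['cy']])
def ray(c,uv,z):
    M=np.array(c['world_to_cam']);R=M[:3,:3];t=M[:3,3]
    o=-R.T@t; d=R.T@np.array([(uv[0]-c['cx'])/c['fx'],(uv[1]-c['cy'])/c['fy'],1]); return o+d*(z-o[2])/d[2]
E
python3 - <<'E'
from h import *
for n in ['scene','top']:
    c=cap(n,n+'0'); M=np.array(c['world_to_cam']); print(n,c['fx'],c['cx'],c['cy'],-M[:3,:3].T@M[:3,3],M[:3,:3].round(3))
    import pickle; pickle.dump({k:np.array(v) for k,v in c.items()},open(n+'0.pkl','wb'))
print(bot.get_obs())
E
```

```text
pics
scene 379.87751742968976 276.92365727193044 210.75722215565875 [1189.50676444 -300.21664809  572.52067878] [[ 0.529  0.849  0.002]
 [ 0.478 -0.296 -0.827]
 [-0.701  0.439 -0.562]]
top 387.8346617561308 282.17401630253306 215.0993140873625 [509.70084367  83.13085638 935.06506359] [[-0.027 -0.999  0.026]
 [-0.993  0.024 -0.115]
 [ 0.115 -0.029 -0.993]]
{'time': 0.1, 'joint_positions': array([-1.28398683e+00,  3.42682237e-01,  1.52488926e+00, -9.56005795e-06,
        1.27540201e+00, -1.45990222e-01]), 'dq': array([-0.00077392, -0.00012985, -0.00158753, -0.00030719, -0.00071048,
       -0.00086826]), 'tau': array([ 1.96945803e-03, -4.32005596e+01, -2.44693422e+01,  7.20109977e-02,
        5.26229572e-02, -5.52396511e-05]), 'tool_pos': array([ 220.1234595 , -476.27258757,  248.11053727]), 'tcp_rot': array([-3.14022516e+00, -1.91830892e-04,  4.32802377e-01]), 'contact_force': array([-0.48891003,  0.41640836, -0.28983308]), 'moment': array([-0.02510817, -0.02905108, -0.02492218]), 'grip_width': 92.09187166848496}
```

View pics/scene0.png

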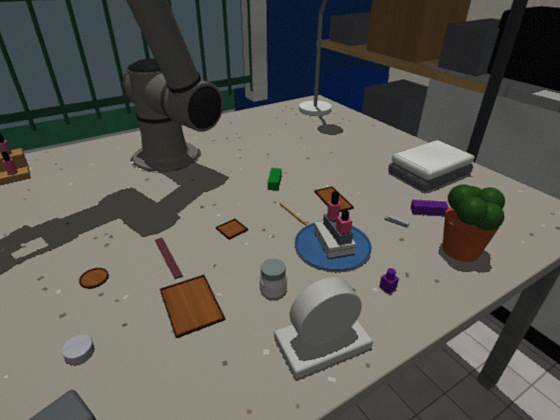

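View pics/top0.png

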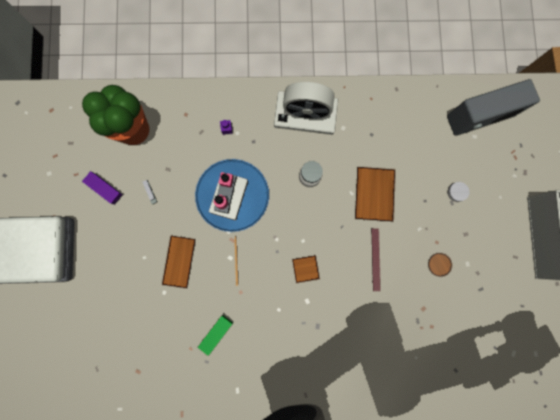

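The top view shows the tray and pile at about (232,195). The rests are narrow (179,262), wide (376,194), square (306,269) and round (440,265). The purple and green look-alikes and the jar at (311,173) stand apart from these.

```bash
python3 - <<'E'
import pickle
from h import *
t=pickle.load(open('top0.pkl','rb')); s=pickle.load(open('scene0.pkl','rb'))
im=t['color']; hsv=cv2.cvtColor(im,cv2.COLOR_RGB2HSV)
m=((hsv[:,:,0]<16)&(hsv[:,:,1]>120)).astype(np.uint8)
m=cv2.morphologyEx(m,cv2.MORPH_CLOSE,np.ones((3,3)))
for k in cv2.findContours(m,0,2)[0]:
    if cv2.contourArea(k)<200: continue
    k=k[:,0].astype(float)
    W=np.array([ray(t,p,5)[:2] for p in k],np.float32)
    r=cv2.minAreaRect(W); b=cv2.boxPoints(r)
    e=b[1]-b[0],b[2]-b[1]; l=max(e,key=np.linalg.norm)
    print(k.mean(0).round(),'ctr',np.round(r[0],1),'size',np.round(r[1],1),'long axis deg',np.degrees(np.arctan2(l[1],l[0]))%180, cv2.contourArea(W))
a=cv2.resize(t['color'][150:240,185:280],None,fx=6,fy=6,interpolation=cv2.INTER_CUBIC);cv2.imwrite('pics/tc.png',a[:,:,::-1])
a=cv2.resize(s['color'][180:275,285:380],None,fx=6,fy=6,interpolation=cv2.INTER_CUBIC);cv2.imwrite('pics/sc.png',a[:,:,::-1])
# blue tray
m=((hsv[:,:,0]>95)&(hsv[:,:,0]<115)&(hsv[:,:,1]>130)).astype(np.uint8)
k=max(cv2.findContours(m,0,2)[0],key=cv2.contourArea)
W=np.array([ray(t,p,9)[:2] for p in k[:,0].astype(float)],np.float32);print('tray',cv2.fitEllipse(W))
E
```

```text
[306. 268.] ctr [487.6   4.1] size [53.9 53.9] long axis deg 97.82256 2689.1036081529965
[439. 264.] ctr [ 489.9 -318.9] size [51.3 47.7] long axis deg 88.411415 1887.6911582523026
[178. 260.] ctr [513.3 304.8] size [ 56.9 114.5] long axis deg 170.25511 6110.234592979308
[377. 193.] ctr [ 664.8 -171.5] size [ 90.5 126.6] long axis deg 174.21356 10881.217322259676
[132. 128.] ctr [834.6 416.2] size [ 68.9 108.8] long axis deg 133.62053 3547.45161604695
[546.  61.] ctr [ 989.1 -633.9] size [ 50.4 118.1] long axis deg 124.86561 2461.425387252122
tray ((669.457275390625, 176.78414916992188), (168.67263793945312, 169.7670135498047), 176.9827117919922)
```

View pics/tc.png

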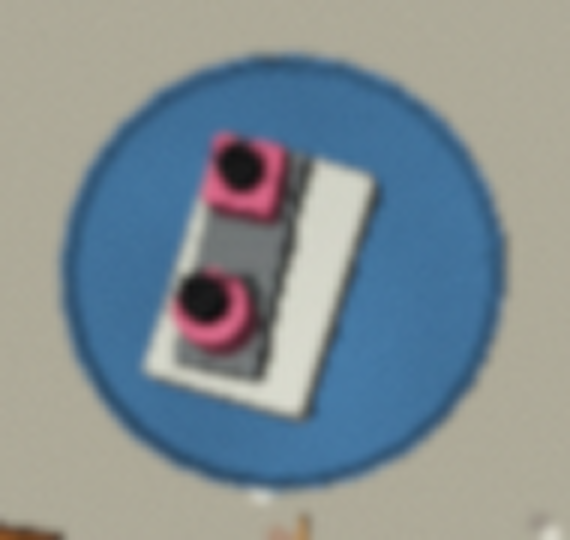

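View pics/sc.png

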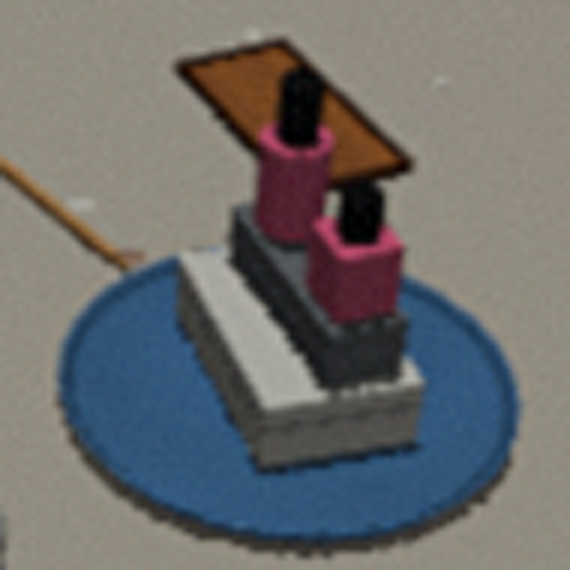

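```bash
python3 - <<'E'
import pickle
from h import *
t=pickle.load(open('top0.pkl','rb')); s=pickle.load(open('scene0.pkl','rb'))
T=lambda x,y:(185+(x+.5)/6-.5,150+(y+.5)/6-.5)
S=lambda x,y:(285+(x+.5)/6-.5,180+(y+.5)/6-.5)
def P(n,c,uv,z): print(n,ray(c,uv,z).round(1))
P('tall cap T',t,T(205,296),126); P('tall cap S',s,S(304,76),126)
P('short cap T',t,T(239,164),108); P('short cap S',s,S(364,190),108)
print('short body top z90'); A=[ray(t,T(*p),90)[:2] for p in [(219,133),(284,150),(270,220),(205,200)]]
print(np.round(A,1),np.mean(A,0))
for i in range(4):
    d=A[(i+1)%4]-A[i];print(np.degrees(np.arctan2(d[1],d[0])),np.linalg.norm(d))
print('case z34');C=[ray(t,T(*p),34)[:2] for p in [(377,176),(305,416),(145,372)]];print(np.round(C,1),(C[0]+C[2])/2)
for i in range(2):
    d=C[i+1]-C[i];print(np.degrees(np.arctan2(d[1],d[0])),np.linalg.norm(d))
print('case scene');C=[ray(s,S(*p),34)[:2] for p in [(180,252),(262,407),(423,378)]];print(np.round(C,1),(C[0]+C[2])/2)
print('buffer z60');C=[ray(t,T(*p),60)[:2] for p in [(178,366),(263,380),(310,157)]];print(np.round(C,1),(C[0]+C[2])/2)
d=C[2]-C[1];print(np.degrees(np.arctan2(d[1],d[0])),np.linalg.norm(d))
print('buffer scene');C=[ray(s,S(*p),60)[:2] for p in [(234,212),(330,345),(408,320)]];print(np.round(C,1),(C[0]+C[2])/2)
for n,z in(('tall',100),('short',90)):
  pass
E
```

```text
tall cap T [640.6 192.2 126. ]
tall cap S [639.  199.2 126. ]
short cap T [691.4 182.1 108. ]
short cap S [690.1 187.5 108. ]
short body top z90
[[707.2 191.5]
 [700.3 167.6]
 [674.2 173.1]
 [682.1 196.8]] [690.93322137 182.24612855]
-106.14088056527393 24.809489639027287
168.22866868499628 26.6761206174154
71.396305220015 25.044344606594123
-12.060447249167417 25.587263429491763
case z34
[[701.7 136.9]
 [607.5 166.4]
 [626.1 228.1]] [663.92860753 182.49930852]
162.63998431704988 98.73623048857306
73.16599069946648 64.5055832474056
case scene
[[605.6 172.9]
 [700.  140.2]
 [718.4 202. ]] [661.99686086 187.44755672]
buffer z60
[[624.8 211.5]
 [618.7 179.6]
 [704.1 160.8]] [664.44008099 186.13643267]
-12.431403062862875 87.45270117100429
buffer scene
[[623.3 184.2]
 [708.9 161.8]
 [712.5 195.9]] [667.93151657 190.05342343]
```

{"method": "play_rows", "body": {
  "moves": [0,660,-432,0,37,0,660,-432,0,37,0,660,-432,0,37,0,660,-432,0,37,0,660,-432,0,37,0,660,-432,0,37,0,660,-432,0,37,0,660,-432,0,37]
}}

```text
time: 0.77
tool_pos: [389.0, -206.2, 248.6]
tcp_rot: [-3.142, 0.0, -0.214]
contact_force: [0.7, -1.1, 0.2]
grip_width: 92.1
```

```bash
cat >> h.py <<'E'
def go(x,y,z,yawdeg=None):
    """z = TCP height; prints tool-frame shift"""
    o=bot.get_obs(); p=o['tool_pos']; r=o['tcp_rot']; yaw=r[2]; d=np.array([x,y,z])-p
    c,s=np.cos(yaw),np.sin(yaw)
    tz=0 if yawdeg is None else -((yawdeg-np.degrees(yaw)+180)%360-180)
    print('at',p.round(1),'rpy',np.degrees(r).round(1),'q',o['joint_positions'].round(2),'w',round(o['grip_width'],1),'F',o['contact_force'].round(1),'t',o['time'].round(2))
    print('shift',np.round([c*d[0]+s*d[1],s*d[0]-c*d[1],-d[2],tz],1))
E
python3 -c "
from h import *
go(640,195.5,248,-12)"
```

```text
Traceback (most recent call last):
  File "h.py", line 15, in go
    print('at',p.round(1),'rpy',np.degrees(r).round(1),'q',o['joint_positions'].round(2),'w',round(o['grip_width'],1),'F',o['contact_force'].round(1),'t',o['time'].round(2))
                                                                                                                                                          ^^^^^^^^^^^^^^^
AttributeError: 'float' object has no attribute 'round'
```

{"method": "play_rows", "body": {
  "moves": [0,160,-446,0,0,0,160,-446,0,0,0,160,-446,0,0,0,160,-446,0,0,0,160,-446,0,0,0,160,-446,0,0,0,160,-446,0,0,0,160,-446,0,0]
}}

```text
time: 1.43
tool_pos: [565.4, 76.9, 248.4]
tcp_rot: [3.141, 0.001, -0.213]
contact_force: [0.5, -0.9, 0.1]
grip_width: 91.9
```

```bash
sed -i "s/o\['time'\].round(2)/round(float(o['time']),2)/" h.py
python3 -c "
from h import *
go(640,195.5,200,-12)"
```

```text
at [565.4  76.9 248.4] rpy [180.    0.  -12.2] q [ 0.    0.43  1.39 -0.    1.32  1.78] w 91.9 F [ 0.5 -0.9  0.1] t 1.43
shift [  47.9 -131.7   48.4   -0.2]
```

{"method": "play_rows", "body": {
  "moves": [0,48,-132,48,0,0,48,-132,48,0,0,48,-132,48,0,0,48,-132,48,0,0,48,-132,48,0,0,48,-132,48,0]
}}

```text
time: 1.93
tool_pos: [639.2, 194.6, 198.8]
tcp_rot: [3.14, 0.003, -0.211]
contact_force: [-0.2, -1.0, 0.0]
grip_width: 91.9
```

```bash

python3 -c "
from h import *
import pickle
go(640,195.5,110,-12)
for n in ['scene','top']:
  c=cap(n,n+'1'); 
  o=bot.get_obs(); p=o['tool_pos']-[0,0,22]; u=proj(c,p); print(n,u)
  a=c['color'].copy()
  x,y=int(u[0]),int(u[1]); x0,y0=x-70,y-60
  a=cv2.resize(a[y0:y0+120,x0:x0+140],None,fx=5,fy=5,interpolation=cv2.INTER_CUBIC)
  yaw=o['tcp_rot'][2]; ty=np.array([np.sin(yaw),-np.cos(yaw),0])
  for k in (0,46,-46):
    v=(proj(c,p+ty*k)-[x0,y0]+.5)*5; cv2.drawMarker(a,tuple(int(i) for i in v),(0,255,0),0,14)
  cv2.imwrite('pics/z1'+n+'.png',a[:,:,::-1])
"
```

```text
at [639.2 194.6 198.8] rpy [179.9   0.2 -12.1] q [ 0.18  0.65  1.15 -0.    1.34  1.96] w 91.9 F [-0.2 -1.   0. ] t 1.93
shift [ 0.6 -1.1 88.8 -0.1]
scene [335.39989451 172.58863462]
top [214.76228314 195.31051502]
```

View pics/z1scene.png

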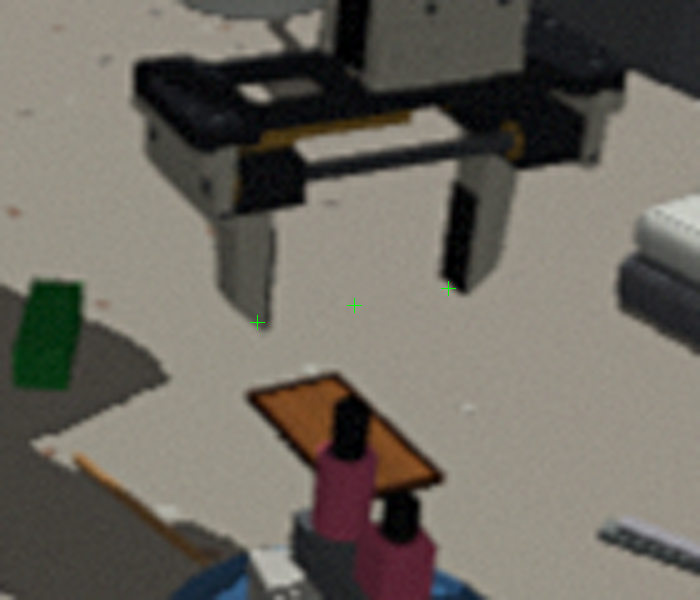

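View pics/z1top.png

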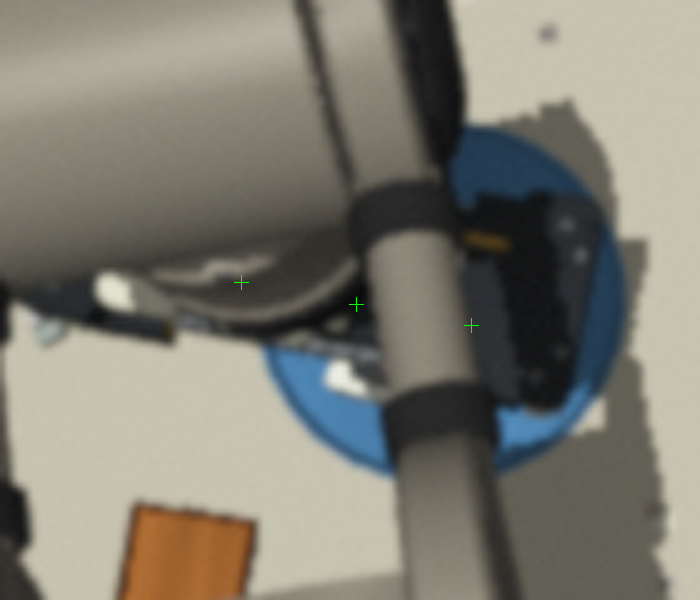

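The scene view shows the predicted fingertips, at about (257,322) and (449,288) in the crop, within about 1 px of the real ones. The scene camera therefore agrees with the robot to about 1–2 mm. Next I measure the rests from the scene camera too.

```bash
python3 - <<'E'
import pickle
from h import *
s=pickle.load(open('scene0.pkl','rb'))
im=s['color']; hsv=cv2.cvtColor(im,cv2.COLOR_RGB2HSV)
m=((hsv[:,:,0]<14)&(hsv[:,:,1]>115)).astype(np.uint8)
m=cv2.morphologyEx(m,cv2.MORPH_CLOSE,np.ones((3,3)))
for k in cv2.findContours(m,0,2)[0]:
    if cv2.contourArea(k)<80: continue
    k=k[:,0].astype(float)
    W=np.array([ray(s,p,5)[:2] for p in k],np.float32)
    r=cv2.minAreaRect(W); b=cv2.boxPoints(r)
    e=b[1]-b[0],b[2]-b[1]; l=max(e,key=np.linalg.norm)
    print(k.mean(0).round(),'ctr',np.round(r[0],1),'size',np.round(r[1],1),'ang',np.degrees(np.arctan2(l[1],l[0]))%180)
m=((hsv[:,:,0]>95)&(hsv[:,:,0]<118)&(hsv[:,:,1]>130)).astype(np.uint8)
m[:180]=0
k=max(cv2.findContours(m,0,2)[0],key=cv2.contourArea)
W=np.array([ray(s,p,9)[:2] for p in k[:,0].astype(float)],np.float32);print('tray',cv2.minEnclosingCircle(W))
a=[]
for (x,y) in [(80,265),(215,215),(150,270),(310,185)]:
    w=85
    c=cv2.resize(im[y:y+65,x:x+w],(390,298),interpolation=cv2.INTER_CUBIC);a.append(c)
cv2.imwrite('pics/rests.png',np.vstack([np.hstack(a[:2]),np.hstack(a[2:])])[:,:,::-1])
E
```

```text
[193. 305.] ctr [ 666.6 -170.7] size [ 92.6 131.3] ang 174.64928
[ 94. 278.] ctr [ 490.6 -318.3] size [53.1 57.6] ang 169.928
[233. 229.] ctr [488.8   5.6] size [59.1 57.5] ang 7.7124877
[469. 235.] ctr [800.2 471. ] size [127.6 205.1] ang 106.709496
[344. 203.] ctr [541.5 323.3] size [35.8 81.2] ang 149.82552
[326. 194.] ctr [492.7 310.7] size [58.7 76. ] ang 171.49055
[400.  29.] ctr [-1967.5  3165. ] size [ 584.2 3976.2] ang 129.63358
[379.   7.] ctr [-2817.8  3730.3] size [ 143.5 1573.2] ang 136.41782
tray ((671.0897827148438, 177.87620544433594), 89.03826141357422)
```

View pics/rests.png

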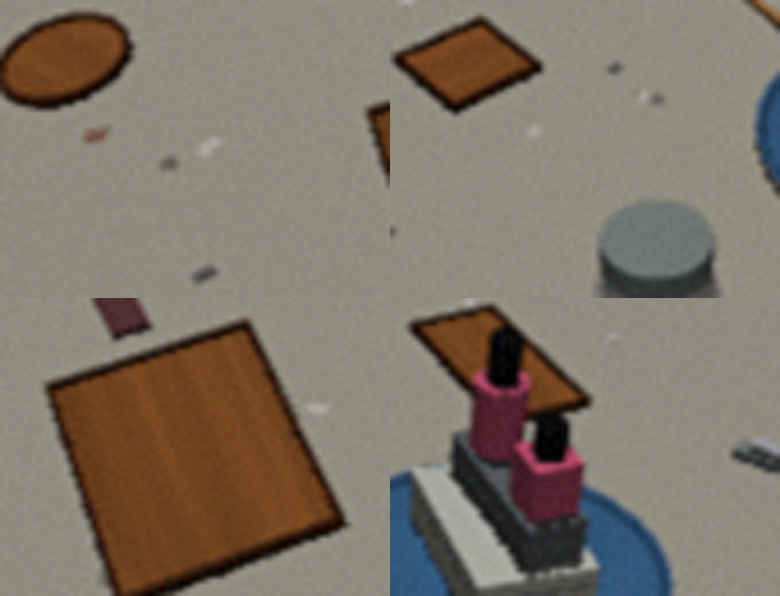

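```bash

python3 -c "
from h import *
go(640.5,196.5,89,-12)"
```

```text
at [639.4 192.9 200.8] rpy [180.    0.  -12.2] q [ 0.18  0.64  1.15 -0.    1.34  1.96] w 92.1 F [-0.3  0.6  0.2] t 2.03
shift [  0.3  -3.8 111.8  -0.2]
```

{"method": "play_rows", "body": {
  "moves": [0,0,-4,20,0,0,0,-4,45,0,0,0,-4,65,0,0,0,-4,65,0,0,0,-4,65,0]
}}

```text
time: 2.45
tool_pos: [640.2, 196.2, 136.1]
tcp_rot: [3.141, 0.001, -0.214]
contact_force: [-0.4, -0.5, 1.3]
grip_width: 91.4
```

```bash

python3 -c "
from h import *
go(640.5,196.5,89,-12);
c=cap('scene','s2');
cv2.imwrite('pics/s2z.png',cv2.resize(c['color'][120:280,260:420],None,fx=3.7,fy=3.7,interpolation=cv2.INTER_CUBIC)[:,:,::-1])
go(640.5,196.5,89,-12)"
```

```text
at [640.2 196.2 136.1] rpy [ 1.80e+02  1.00e-01 -1.23e+01] q [ 0.18  0.7   1.23 -0.    1.21  1.97] w 91.4 F [-0.4 -0.5  1.3] t 2.45
shift [ 0.2 -0.3 47.1 -0.3]
at [641.1 196.6 137.5] rpy [-1.80e+02 -1.00e-01 -1.23e+01] q [ 0.18  0.7   1.23 -0.    1.21  1.97] w 91.6 F [-0.3 -1.   0.9] t 2.5
shift [-0.6  0.2 48.5 -0.3]
```

View pics/s2z.png

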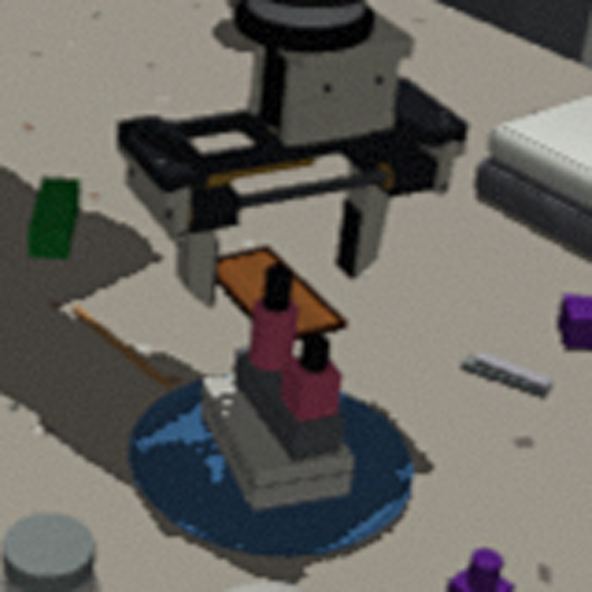

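The fingers straddle the tall bottle: the tips are at (205,300) and (352,275) in the crop, with the cap between them at (278,280). I descend, close and check.

{"method": "play_rows", "body": {
  "moves": [0,0,0,20,0,0,0,0,40,0,0,0,0,48,0,0,0,0,48,0,255,0,0,48,0,255,0,0,48,0,255,0,0,48,0,255,0,0,48,0]
}}

```text
time: 3.17
tool_pos: [641.2, 197.7, 89.0]
tcp_rot: [-3.141, -0.002, -0.213]
contact_force: [0.9, 0.4, 0.3]
grip_width: 69.8
```

{"method": "play_rows", "body": {
  "moves": [255,0,0,0,0,255,0,0,0,0,255,0,0,0,0,255,0,0,0,0]
}}

```text
time: 3.5
tool_pos: [640.6, 197.6, 87.8]
tcp_rot: [3.142, -0.0, -0.213]
contact_force: [-0.6, 0.3, 0.4]
grip_width: 43.3
```

{"method": "play_rows", "body": {
  "moves": [255,0,0,0,0,255,0,0,0,0,255,0,0,0,0,255,0,0,0,0,255,0,0,0,0,255,0,0,0,0]
}}

```text
time: 4.0
tool_pos: [640.5, 197.5, 87.7]
tcp_rot: [3.141, 0.0, -0.213]
contact_force: [-0.1, -0.2, -0.9]
grip_width: 27.5
```

```bash

python3 -c "
from h import *
go(640.5,196.5,180,-12);
c=cap('scene','s3');
cv2.imwrite('pics/s3z.png',cv2.resize(c['color'][120:280,260:420],None,fx=3.7,fy=3.7,interpolation=cv2.INTER_CUBIC)[:,:,::-1])"
```

```text
at [640.5 197.5  87.7] rpy [180.    0.  -12.2] q [ 0.18  0.75  1.28 -0.    1.11  1.97] w 27.5 F [-0.1 -0.2 -0.9] t 4.0
shift [  0.2   1.  -92.3  -0.2]
```

View pics/s3z.png

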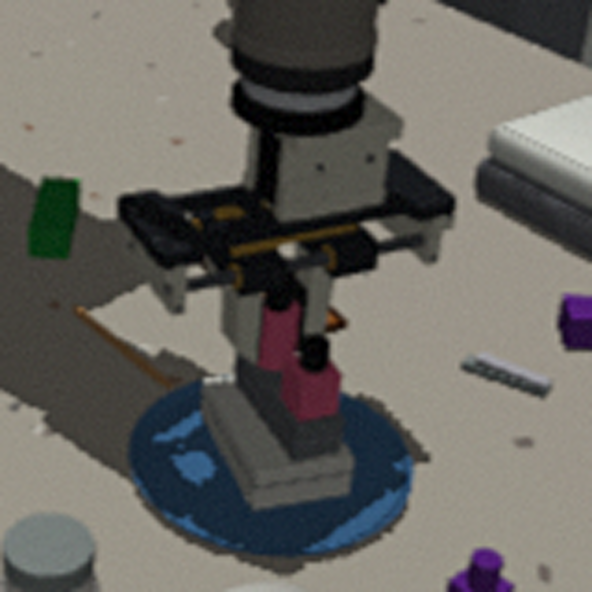

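{"method": "play_rows", "body": {
  "moves": [255,0,0,-15,0,255,0,0,-45,0,255,0,0,-80,0,255,0,0,-100,0,255,0,0,-100,0,255,-3,36,-100,0,255,-5,72,-100,0,255,-8,108,-100,0]
}}

```text
time: 4.72
tool_pos: [608.9, 93.1, 186.7]
tcp_rot: [3.141, 0.001, -0.211]
contact_force: [0.3, 0.1, -0.2]
grip_width: 27.5
```

```bash

python3 -c "
from h import *
go(490.5,-318.5,187);
c=cap('scene','s4');
cv2.imwrite('pics/s4z.png',cv2.resize(c['color'][90:290,230:430],None,fx=3,fy=3,interpolation=cv2.INTER_CUBIC)[:,:,::-1])"
```

```text
at [608.9  93.1 186.7] rpy [ 1.80e+02  1.00e-01 -1.21e+01] q [ 0.03  0.56  1.35 -0.    1.24  1.81] w 27.5 F [ 0.3  0.1 -0.2] t 4.72
shift [-2.950e+01  4.273e+02 -3.000e-01  0.000e+00]
```

View pics/s4z.png

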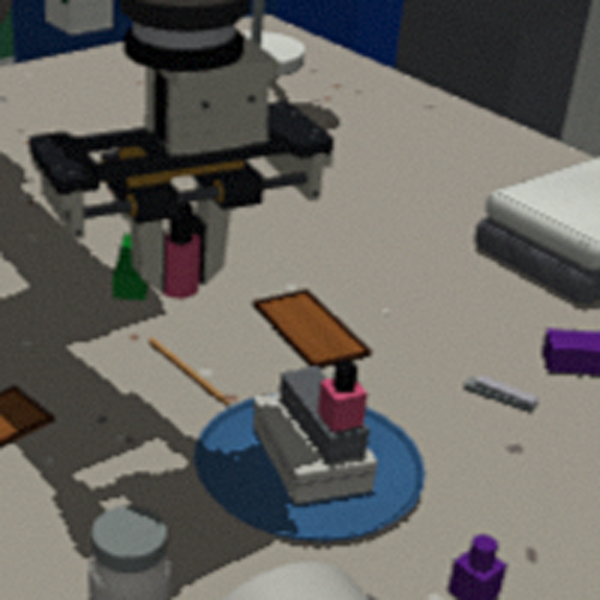

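The tall bottle hangs upright in the jaws at crop (182,250), and the pile is undisturbed.

{"method": "play_rows", "body": {
  "moves": [255,-3,41,0,0,255,-6,82,0,0,255,-9,123,0,0,255,-12,164,0,0,255,-14,205,0,0,255,-17,246,0,0,255,-20,287,0,0,255,-23,328,0,0]
}}

```text
time: 5.43
tool_pos: [517.1, -223.5, 187.1]
tcp_rot: [-3.141, 0.001, -0.213]
contact_force: [1.9, 0.1, -1.3]
grip_width: 27.2
```

{"method": "play_rows", "body": {
  "moves": [255,-2,35,0,0,255,-5,70,0,0,255,-7,99,30,0,255,-7,99,60,0,255,-7,99,90,0,255,-7,99,105,0,255,-7,99,110,0,255,-7,99,110,0]
}}

```text
time: 6.1
tool_pos: [489.6, -316.6, 76.0]
tcp_rot: [-3.14, 0.003, -0.213]
contact_force: [0.2, -1.4, -0.9]
grip_width: 27.1
```

```bash

python3 -c "
from h import *
go(490.5,-318.5,31.5)
c=cap('scene','s5');
cv2.imwrite('pics/s5z.png',cv2.resize(c['color'][150:330,20:200],None,fx=3.3,fy=3.3,interpolation=cv2.INTER_CUBIC)[:,:,::-1])
go(490.5,-318.5,31.5)"
```

```text
at [ 489.6 -316.6   76. ] rpy [-179.9    0.2  -12.2] q [-0.71  0.63  1.57 -0.    0.95  1.08] w 27.1 F [ 0.2 -1.4 -0.9] t 6.1
shift [ 1.3  1.7 44.5  0. ]
at [ 490.5 -317.2   77.5] rpy [-180.     0.   -12.2] q [-0.71  0.63  1.56 -0.    0.95  1.08] w 27.5 F [ 0.1 -1.   0.8] t 6.15
shift [ 0.3  1.3 46.   0. ]
```

View pics/s5z.png

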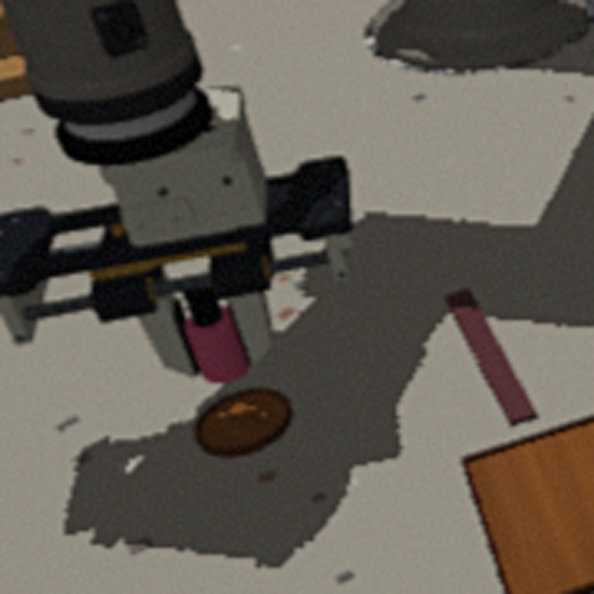

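The bottle is above the round rest at crop (243,420). I go down slowly.

{"method": "play_rows", "body": {
  "moves": [255,0,1,15,0,255,0,1,30,0,255,0,1,38,0,255,0,1,42,0,255,0,1,44,0,255,0,1,45,0,255,0,1,45,0]
}}

```text
time: 6.73
tool_pos: [490.5, -318.6, 33.5]
tcp_rot: [3.141, -0.001, -0.213]
contact_force: [-0.1, 0.5, -0.7]
grip_width: 27.6
```

```bash

python3 -c "
from h import *
go(490.5,-318.5,31.0)
c=cap('scene','s6');
cv2.imwrite('pics/s6z.png',cv2.resize(c['color'][230:310,60:140],None,fx=7,fy=7,interpolation=cv2.INTER_CUBIC)[:,:,::-1])
go(490.5,-318.5,31.0)"
```

```text
at [ 490.5 -318.6   33.5] rpy [ 1.80e+02 -1.00e-01 -1.22e+01] q [-0.71  0.69  1.59 -0.    0.86  1.08] w 27.6 F [-0.1  0.5 -0.7] t 6.73
shift [-0.  -0.   2.5  0. ]
at [ 490.5 -318.6   33.5] rpy [ 1.80e+02 -1.00e-01 -1.22e+01] q [-0.71  0.69  1.59 -0.    0.86  1.08] w 27.5 F [-0.3  0.2 -0.6] t 6.78
shift [-0.  -0.1  2.5  0. ]
```

View pics/s6z.png

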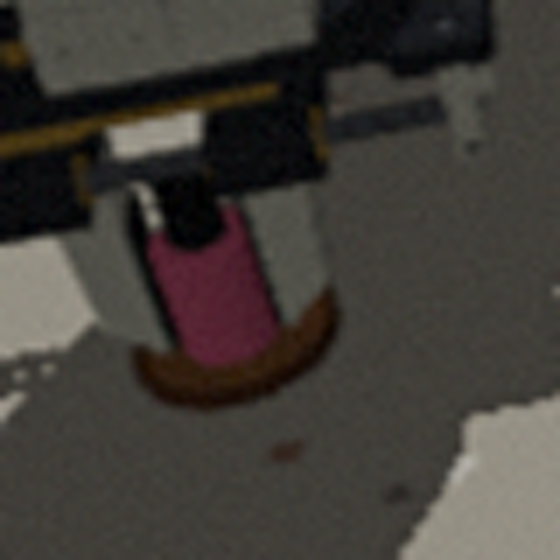

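Still about 2 mm to go, so I feel for contact in small steps.

{"method": "play_rows", "body": {
  "moves": [255,0,0,1,0,255,0,0,2,0,255,0,0,2,0,255,0,0,2,0]
}}

```text
time: 7.12
tool_pos: [490.1, -318.3, 30.8]
tcp_rot: [3.142, -0.0, -0.213]
contact_force: [0.7, -1.3, -0.5]
grip_width: 27.7
```

{"method": "play_rows", "body": {
  "moves": [255,0,0,0.5,0,255,0,0,1,0,255,0,0,1,0]
}}

```text
time: 7.37
tool_pos: [490.2, -318.4, 30.6]
tcp_rot: [3.141, -0.0, -0.213]
contact_force: [-1.3, 1.1, 6.3]
grip_width: 27.6
```

{"method": "play_rows", "body": {
  "moves": [130,0,0,0,0,130,0,0,0,0,130,0,0,0,0,130,0,0,0,0,130,0,0,0,0]
}}

```text
time: 7.78
tool_pos: [490.1, -318.3, 29.6]
tcp_rot: [-3.142, 0.0, -0.213]
contact_force: [-0.5, 0.1, -0.2]
grip_width: 44.9
```

{"method": "play_rows", "body": {
  "moves": [130,0,0,-15,0,130,0,0,-40,0,130,0,0,-75,0,0,0,0,-110,0,0,0,0,-140,0,0,0,-30,-150,0,0,0,-70,-150,0]
}}

```text
time: 8.37
tool_pos: [506.1, -252.6, 183.4]
tcp_rot: [3.138, -0.007, -0.217]
contact_force: [1.3, -0.4, -0.6]
grip_width: 67.0
```

```bash

python3 -c "
from h import *
c=cap('scene','s7');
cv2.imwrite('pics/s7z.png',cv2.resize(c['color'][230:310,60:140],None,fx=7,fy=7,interpolation=cv2.INTER_CUBIC)[:,:,::-1])
go(691,185,160)"
```

```text
at [ 506.5 -243.4  181.5] rpy [-1.798e+02 -1.000e-01 -1.220e+01] q [-0.59  0.47  1.52  0.    1.15  1.2 ] w 71.4 F [ 0.8  6.3 -1.6] t 8.42
shift [  90.2 -457.7   21.5    0. ]
```

View pics/s7z.png

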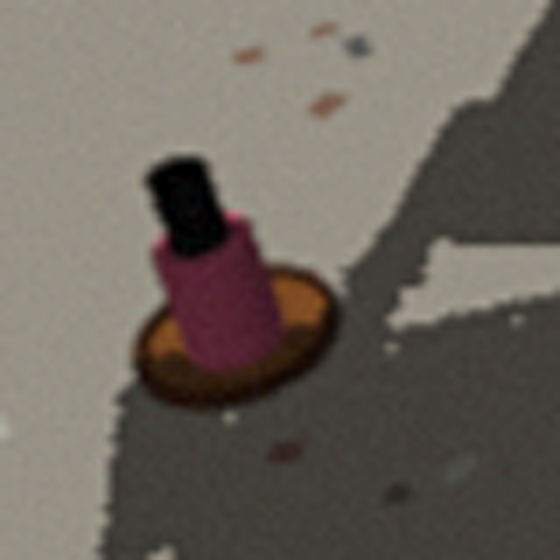

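The tall bottle stands upright, about in the middle of the round rest at crop (235,345). Next is the short bottle.

{"method": "play_rows", "body": {
  "moves": [0,90,-458,0,0,0,90,-458,0,0,0,90,-458,0,0,0,90,-458,0,0,0,90,-458,0,0,0,90,-458,0,0,0,90,-458,0,0,0,90,-458,0,0]
}}

```text
time: 9.08
tool_pos: [637.2, 58.3, 179.4]
tcp_rot: [3.141, 0.001, -0.213]
contact_force: [1.0, -1.3, 0.3]
grip_width: 92.3
```

```bash

python3 -c "
from h import *
go(691,185,140)"
```

```text
at [637.2  58.3 179.4] rpy [180.    0.  -12.2] q [-0.03  0.61  1.28 -0.    1.25  1.76] w 92.3 F [ 1.  -1.3  0.3] t 9.08
shift [  25.9 -135.2   39.4    0. ]
```

{"method": "play_rows", "body": {
  "moves": [0,26,-135,0,0,0,26,-135,0,0,0,26,-135,0,0,0,26,-135,20,0,0,26,-135,39,0,0,26,-135,39,0,0,26,-135,39,0]
}}

```text
time: 9.67
tool_pos: [689.9, 182.5, 139.0]
tcp_rot: [3.14, 0.004, -0.213]
contact_force: [0.5, 0.5, 1.1]
grip_width: 91.8
```

```bash

python3 -c "
from h import *
c=cap('scene','s8');
cv2.imwrite('pics/s8z.png',cv2.resize(c['color'][130:280,270:420],None,fx=4,fy=4,interpolation=cv2.INTER_CUBIC)[:,:,::-1])
go(691,185,85)"
```

```text
at [690.8 182.2 140.8] rpy [180.    0.  -12.2] q [ 0.15  0.78  1.06 -0.    1.3   1.93] w 91.9 F [-0.1 -0.1  0.1] t 9.72
shift [-0.4 -2.8 55.8  0. ]
```

View pics/s8z.png

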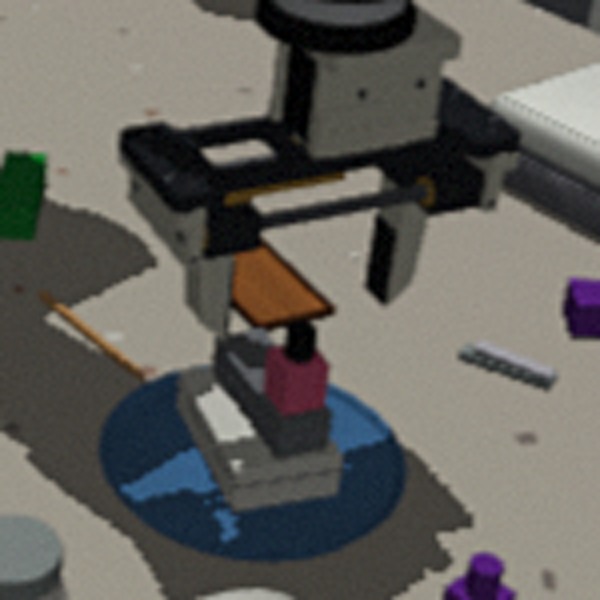

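{"method": "play_rows", "body": {
  "moves": [0,0,-2,20,0,0,0,-2,40,0,0,0,-2,52,0,0,0,-2,56,0,0,0,-2,56,0,255,0,-2,56,0,255,0,-2,56,0,255,0,-2,56,0]
}}

```text
time: 10.38
tool_pos: [692.0, 184.6, 86.2]
tcp_rot: [-3.141, -0.002, -0.213]
contact_force: [0.5, -0.6, 0.0]
grip_width: 76.2
```

{"method": "play_rows", "body": {
  "moves": [255,0,0,0,0,255,0,0,0,0,255,0,0,0,0,255,0,0,0,0,255,0,0,0,0,255,0,0,0,0,255,0,0,0,0,255,0,0,0,0]
}}

```text
time: 11.05
tool_pos: [691.2, 184.6, 84.7]
tcp_rot: [3.141, 0.0, -0.213]
contact_force: [-0.4, -0.2, 0.5]
grip_width: 25.8
```

{"method": "play_rows", "body": {
  "moves": [255,0,0,0,0,255,0,0,0,0,255,0,0,0,0,255,0,0,0,0]
}}

```text
time: 11.38
tool_pos: [691.2, 184.6, 84.7]
tcp_rot: [3.141, 0.0, -0.213]
contact_force: [-0.6, 1.3, 0.4]
grip_width: 25.6
```

```bash

python3 -c "
from h import *
c=cap('scene','s9');
cv2.imwrite('pics/s9z.png',cv2.resize(c['color'][130:280,270:420],None,fx=4,fy=4,interpolation=cv2.INTER_CUBIC)[:,:,::-1])
go(488.5,5,180,8)"
```

```text
at [691.2 184.6  84.7] rpy [180.    0.  -12.2] q [ 0.15  0.83  1.11 -0.    1.2   1.94] w 25.9 F [ 0.1 -0.1 -0.5] t 11.43
shift [-160.2  218.4  -95.3  -20.2]
```

View pics/s9z.png

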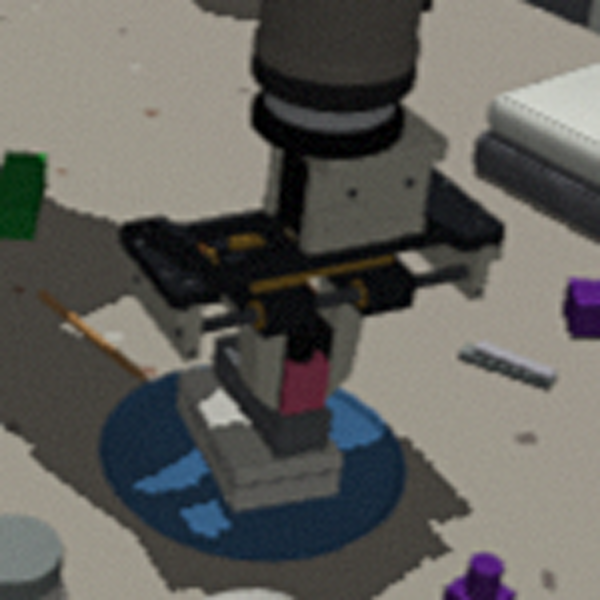

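Placed with this grip, the tips would just touch the rest's lip (5.7 mm against 6 mm). I regrip 5 mm higher.

{"method": "play_rows", "body": {
  "moves": [170,0,0,0,0,170,0,0,0,0,170,0,0,0,0,170,0,0,-5,0,170,0,0,-5,0,255,0,0,-5,0,255,0,0,-5,0,255,0,0,-5,0]
}}

```text
time: 12.1
tool_pos: [691.5, 184.6, 90.3]
tcp_rot: [-3.141, -0.001, -0.213]
contact_force: [-0.3, -0.5, 2.8]
grip_width: 25.9
```

{"method": "play_rows", "body": {
  "moves": [255,0,0,0,0,255,0,0,0,0,255,0,0,0,0,255,0,0,0,0]
}}

```text
time: 12.43
tool_pos: [691.5, 184.6, 90.3]
tcp_rot: [-3.141, -0.001, -0.213]
contact_force: [0.8, -0.4, 5.9]
grip_width: 25.8
```

{"method": "play_rows", "body": {
  "moves": [255,0,0,-10,0,255,0,0,-35,0,255,0,0,-70,0,255,0,0,-90,0,255,-20,30,-90,-5,255,-45,60,-90,-10,255,-65,90,-90,-15,255,-88,120,-90,-20]
}}

```text
time: 13.1
tool_pos: [578.2, 85.1, 179.6]
tcp_rot: [3.141, 0.001, 0.141]
contact_force: [0.1, -0.3, -0.3]
grip_width: 25.9
```

```bash

python3 -c "
from h import *
c=cap('scene','s10');
cv2.imwrite('pics/s10z.png',cv2.resize(c['color'][100:300,200:400],None,fx=3,fy=3,interpolation=cv2.INTER_CUBIC)[:,:,::-1])
go(488.5,5,80,8)"
```

```text
at [571.1  81.5 178.1] rpy [179.9   0.6   8.3] q [ 0.01  0.5   1.47 -0.    1.18  1.44] w 26.0 F [-4.6 -2.  -2.7] t 13.15
shift [-92.8  63.7  98.1   0.3]
```

View pics/s10z.png

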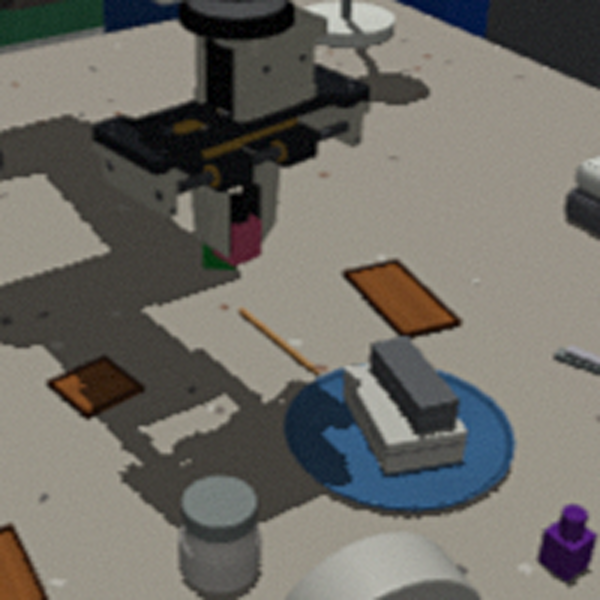

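The short bottle is held upright, and the buffer and case are undisturbed at crop (410,400).

{"method": "play_rows", "body": {
  "moves": [255,-35,25,0,0,255,-65,45,0,0,255,-85,60,10,0,255,-90,64,40,0,255,-90,64,75,0,255,-90,64,98,0,255,-90,64,98,0,255,-90,64,98,0]
}}

```text
time: 13.82
tool_pos: [499.0, 10.4, 81.3]
tcp_rot: [-3.141, 0.003, 0.136]
contact_force: [-0.2, -0.5, -0.6]
grip_width: 25.8
```

```bash

python3 -c "
from h import *
c=cap('scene','s11');
cv2.imwrite('pics/s11z.png',cv2.resize(c['color'][150:270,170:290],None,fx=5,fy=5,interpolation=cv2.INTER_CUBIC)[:,:,::-1])
go(488.5,5,33.3,8)"
```

```text
at [500.   10.4  82.5] rpy [180.   -0.    7.8] q [-0.13  0.5   1.8  -0.    0.84  1.3 ] w 25.7 F [0.9 0.8 0.3] t 13.87
shift [-12.2   3.8  49.2  -0.2]
```

View pics/s11z.png

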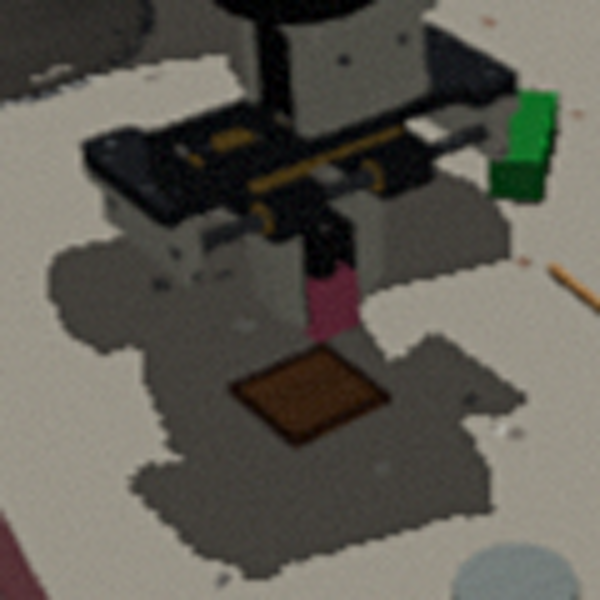

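{"method": "play_rows", "body": {
  "moves": [255,-6,2,10,0,255,-12,4,25,0,255,-12,4,38,0,255,-12,4,44,0,255,-12,4,46,0,255,-12,4,47,0,255,-12,4,47,0,255,-12,4,47,0]
}}

```text
time: 14.53
tool_pos: [488.8, 4.7, 35.6]
tcp_rot: [3.141, -0.002, 0.136]
contact_force: [0.2, 0.6, -0.1]
grip_width: 25.3
```

```bash

python3 -c "
from h import *
c=cap('scene','s12');
cv2.imwrite('pics/s12z.png',cv2.resize(c['color'][180:260,190:270],None,fx=7,fy=7,interpolation=cv2.INTER_CUBIC)[:,:,::-1])
go(488.5,5,33.3,8)"
```

```text
at [488.7   4.7  35.5] rpy [ 1.8e+02 -1.0e-01  7.8e+00] q [-0.15  0.56  1.87 -0.    0.71  1.29] w 26.2 F [ 0.  -0.  -0.6] t 14.58
shift [-0.2 -0.3  2.2 -0.2]
```

View pics/s12z.png

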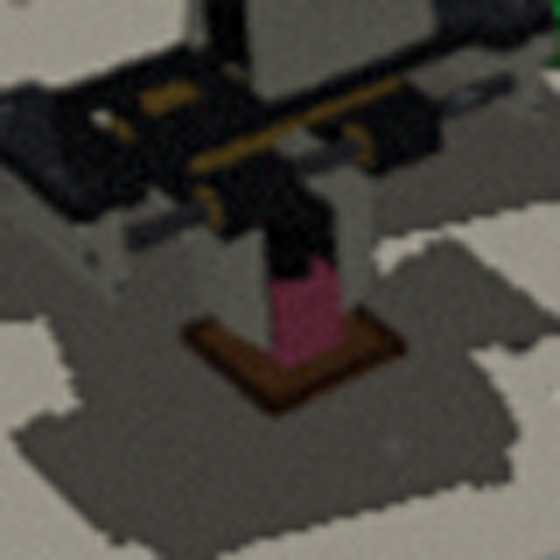

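{"method": "play_rows", "body": {
  "moves": [255,0,0,1,0,255,0,0,2,0,255,0,0,2.5,0,255,0,0,2.5,0]
}}

```text
time: 14.92
tool_pos: [488.4, 4.7, 33.2]
tcp_rot: [3.141, -0.001, 0.136]
contact_force: [-2.6, 1.3, 10.0]
grip_width: 25.8
```

{"method": "play_rows", "body": {
  "moves": [255,0,0,0.5,0,255,0,0,0.5,0,255,0,0,0.5,0]
}}

```text
time: 15.17
tool_pos: [488.3, 4.7, 33.2]
tcp_rot: [3.141, -0.001, 0.136]
contact_force: [-3.9, 0.8, 14.5]
grip_width: 25.6
```

Contact. I back off 0.5 mm, open and lift.

{"method": "play_rows", "body": {
  "moves": [255,0,0,-0.7,0,255,0,0,-0.7,0,130,0,0,-0.7,0,130,0,0,-0.7,0,130,0,0,-0.7,0,130,0,0,-0.7,0,130,0,0,-0.7,0]
}}

```text
time: 15.75
tool_pos: [488.0, 4.7, 32.2]
tcp_rot: [-3.142, 0.0, 0.136]
contact_force: [-0.8, 1.0, 0.3]
grip_width: 44.4
```

{"method": "play_rows", "body": {
  "moves": [130,0,0,-15,0,130,0,0,-40,0,130,0,0,-75,0,0,0,0,-110,0,0,20,-30,-125,5,0,40,-60,-125,10,0,55,-90,-125,15,0,75,-120,-125,20]
}}

```text
time: 16.42
tool_pos: [546.1, 135.1, 157.9]
tcp_rot: [3.142, -0.0, -0.218]
contact_force: [1.1, -0.8, 0.2]
grip_width: 73.6
```

```bash

python3 -c "
from h import *
c=cap('scene','s13');
cv2.imwrite('pics/s13z.png',cv2.resize(c['color'][180:290,190:380],None,fx=4,fy=4,interpolation=cv2.INTER_CUBIC)[:,:,::-1])
c=cap('top','t13');
cv2.imwrite('pics/t13z.png',cv2.resize(c['color'][150:300,180:330],None,fx=4,fy=4,interpolation=cv2.INTER_CUBIC)[:,:,::-1])
go(666,188,160,-12)"
```

```text
at [547.4 137.8 157.3] rpy [-1.799e+02 -1.000e-01 -1.210e+01] q [0.11 0.5  1.55 0.   1.1  1.89] w 81.9 F [ 0.3 -0.1  0.1] t 16.52
shift [ 1.054e+02 -7.400e+01 -2.700e+00 -1.000e-01]
```

View pics/s13z.png

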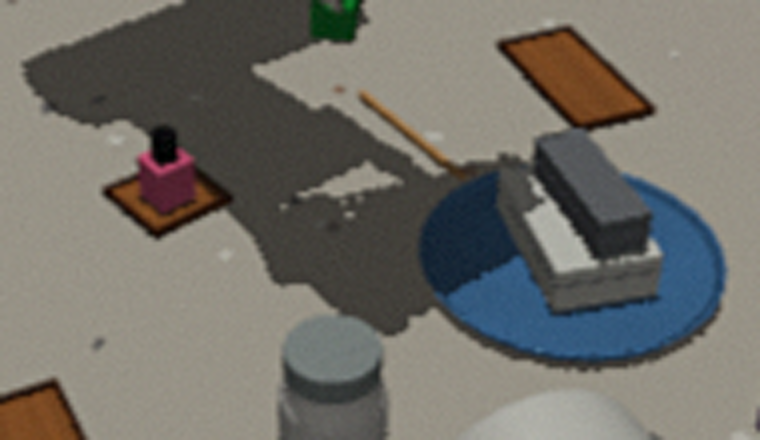

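View pics/t13z.png

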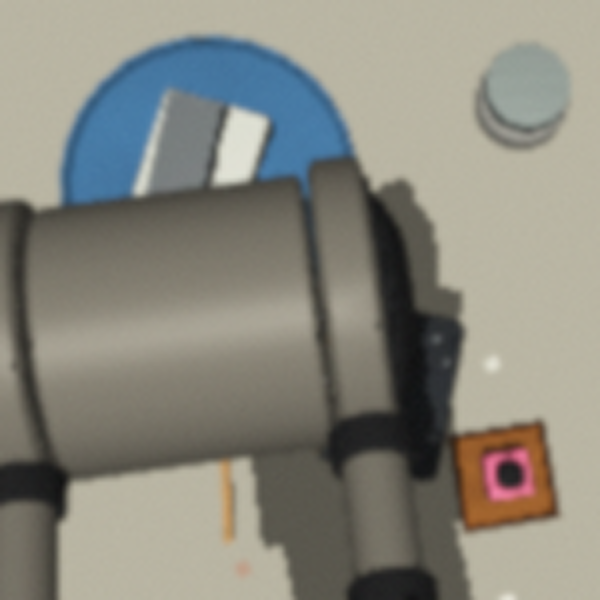

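The short bottle stands in the middle of the square rest. The scene view now shows the narrow rest (500–655, 27–128) and the bare buffer top (535–650, 128–230) in full, so I measure both.

```bash
python3 - <<'E'
from h import *
s=bot.capture('scene'); hsv=cv2.cvtColor(s['color'],cv2.COLOR_RGB2HSV)
m=((hsv[:,:,0]<14)&(hsv[:,:,1]>115)).astype(np.uint8); m[:, :300]=0; m[:180]=0; m[:,360:]=0
m=cv2.morphologyEx(m,cv2.MORPH_CLOSE,np.ones((3,3)))
for k in cv2.findContours(m,0,2)[0]:
    if cv2.contourArea(k)<80: continue
    k=k[:,0].astype(float)
    W=np.array([ray(s,p,5)[:2] for p in k],np.float32)
    r=cv2.minAreaRect(W); b=cv2.boxPoints(r)
    e=b[1]-b[0],b[2]-b[1]; l=max(e,key=np.linalg.norm)
    print('narrow',np.round(r[0],1),np.round(r[1],1),np.degrees(np.arctan2(l[1],l[0]))%180)
a=cv2.resize(s['color'][205:265,305:365],None,fx=10,fy=10,interpolation=cv2.INTER_CUBIC)
cv2.imwrite('pics/buf.png',a[:,:,::-1])
# overlay predicted buffer outline for check
for (x,y,ang) in [(667,188,-12.5)]:
    c,si=np.cos(np.radians(ang)),np.sin(np.radians(ang))
    for z in (34,60):
        P=[proj(s,[x+c*i*44-si*j*16,y+si*i*44+c*j*16,z]) for i,j in((1,1),(1,-1),(-1,-1),(-1,1))]
        cv2.polylines(a,[np.int32((np.array(P)-[305,205]+.5)*10)],True,(255,0,0),1)
cv2.imwrite('pics/buf2.png',a[:,:,::-1])
E
```

```text
narrow [513.5 306.5] [ 60.1 118.7] 171.02
```

View pics/buf2.png

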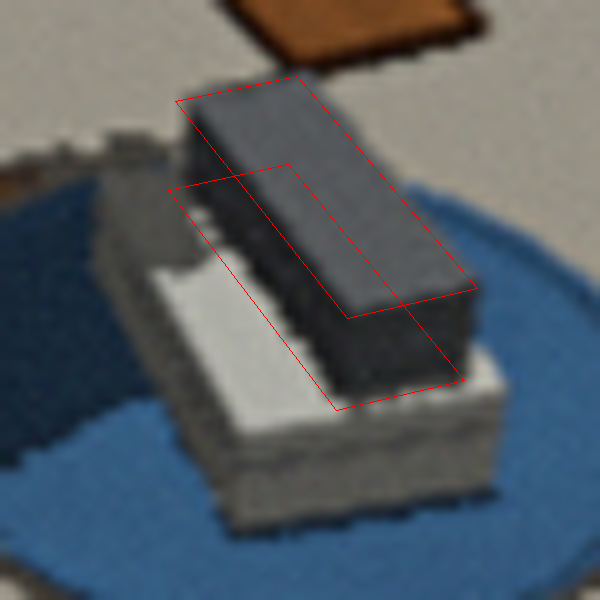

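```bash
python3 - <<'E'
from h import *
s=bot.capture('scene')
f=lambda p:ray(s,(305+p[0]/10-.5,205+p[1]/10-.5),60)[:2]
A=[f(p) for p in [(183,100),(350,304),(472,282),(312,76)]]
print(np.round(A,1),np.mean(A,0),'mid ends',(A[0]+A[3])/2,(A[1]+A[2])/2)
for i,j in((0,1),(3,2),(0,3),(1,2)):
    d=A[j]-A[i]; print(np.degrees(np.arctan2(d[1],d[0])),np.linalg.norm(d))
C=[ray(s,(305+p[0]/10-.5,205+p[1]/10-.5),34)[:2] for p in [(98,185),(243,432),(505,388)]]
print('case',np.round(C,1),(C[0]+C[2])/2)
for i in range(2):
    d=C[i+1]-C[i];print(np.degrees(np.arctan2(d[1],d[0])),np.linalg.norm(d))
go(667,188.5,160,-13)
E
```

```text
[[621.  183.7]
 [702.8 166.7]
 [710.9 194.8]
 [629.2 216.1]] [665.98017803 190.30400831] mid ends [625.10981155 199.891999  ] [706.85054452 180.71601763]
-11.752874006596429 83.56645184779754
-14.637829958730213 84.40658769350654
75.762622596326 33.41889115853083
73.96501485374183 29.22080366210309
case [[610.  168.8]
 [701.4 140.6]
 [720.2 200.2]] [665.07819055 184.47736165]
-17.11807916689988 95.66526127727721
72.45055594250553 62.438081018628424
at [545.7 134.4 156.8] rpy [ 1.8e+02  1.0e-01 -1.2e+01] q [ 0.11  0.5   1.55 -0.    1.1   1.89] w 88.6 F [-0.3 -0.2  0.5] t 16.62
shift [107.4 -78.2  -3.2   1. ]
```

{"method": "play_rows", "body": {
  "moves": [0,30,-20,0,1,0,60,-45,0,1,0,95,-70,0,1,0,107,-78,10,1,0,107,-78,30,1,0,107,-78,47,1,0,107,-78,47,1,0,107,-78,47,1]
}}

```text
time: 17.28
tool_pos: [666.3, 185.9, 109.4]
tcp_rot: [3.14, 0.003, -0.231]
contact_force: [0.3, 0.9, 0.6]
grip_width: 91.7
```

```bash

python3 -c "
from h import *
c=cap('scene','s14');
cv2.imwrite('pics/s14z.png',cv2.resize(c['color'][150:270,270:390],None,fx=5,fy=5,interpolation=cv2.INTER_CUBIC)[:,:,::-1])
go(666.5,189,62,-13)"
```

```text
at [667.2 186.3 111. ] rpy [180.    0.  -13.2] q [ 0.16  0.77  1.17 -0.    1.2   1.96] w 91.5 F [ 1.  -0.6  1.2] t 17.33
shift [-1.3 -2.5 49.  -0.2]
```

View pics/s14z.png

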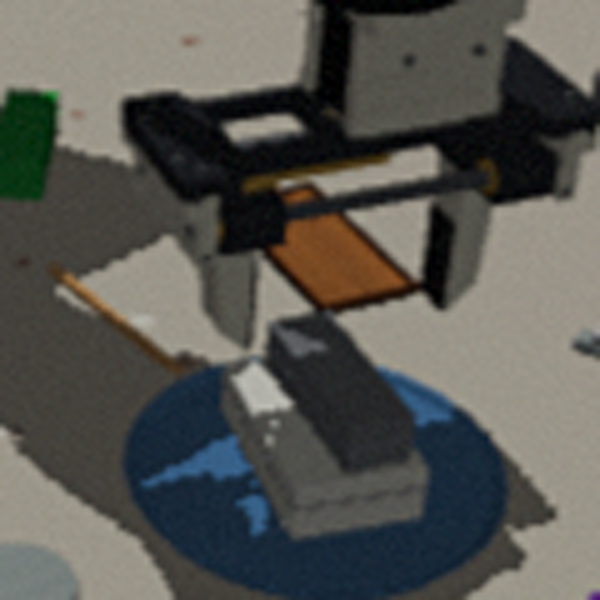

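The buffer lies between the fingers, midway between the tips at (245,345) and (435,300).

{"method": "play_rows", "body": {
  "moves": [0,-1,-2.5,20,0,0,-1,-2.5,38,0,0,-1,-2.5,46,0,0,-1,-2.5,49,0,255,-1,-2.5,49,0,255,-1,-2.5,49,0,255,-1,-2.5,49,0,255,-1,-2.5,49,0]
}}

```text
time: 18.0
tool_pos: [667.4, 190.2, 62.7]
tcp_rot: [-3.141, -0.002, -0.23]
contact_force: [-0.1, 0.3, 0.5]
grip_width: 69.5
```

{"method": "play_rows", "body": {
  "moves": [255,0,0,0,0,255,0,0,0,0,255,0,0,0,0,255,0,0,0,0,255,0,0,0,0,255,0,0,0,0,255,0,0,0,0,255,0,0,0,0]
}}

```text
time: 18.67
tool_pos: [666.7, 190.1, 61.4]
tcp_rot: [3.141, -0.0, -0.23]
contact_force: [-0.4, -0.2, 0.8]
grip_width: 31.8
```

```bash

python3 -c "
from h import *
c=cap('scene','s15');
cv2.imwrite('pics/s15z.png',cv2.resize(c['color'][150:270,270:390],None,fx=5,fy=5,interpolation=cv2.INTER_CUBIC)[:,:,::-1])
go(513.5,306,130,-9.4)"
```

```text
at [666.7 190.1  61.4] rpy [180.    0.  -13.2] q [ 0.17  0.82  1.21 -0.    1.11  1.97] w 31.8 F [ 0.8  0.5 -0.4] t 18.72
shift [-175.6  -77.9  -68.6   -3.8]
```

View pics/s15z.png

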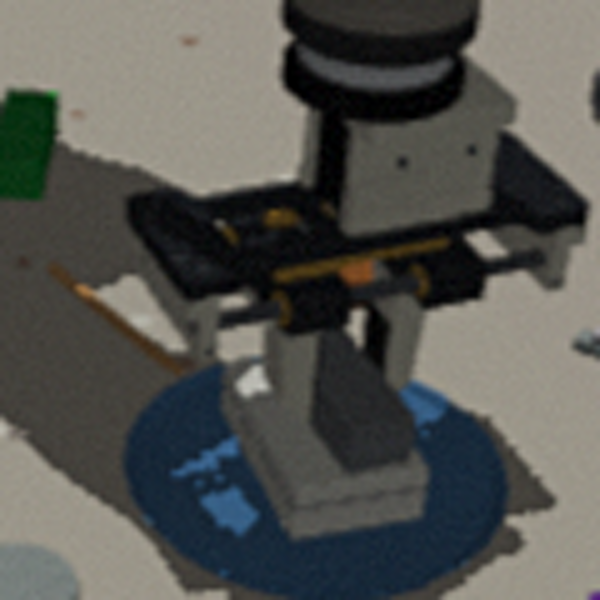

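{"method": "play_rows", "body": {
  "moves": [255,0,0,-10,0,255,0,0,-30,0,255,0,0,-60,0,255,0,0,-70,0,255,-30,-14,-70,-2,255,-65,-30,-70,-4,255,-100,-45,-70,-4,255,-135,-60,-70,-4]
}}

```text
time: 19.38
tool_pos: [547.7, 279.8, 131.6]
tcp_rot: [-3.141, -0.0, -0.161]
contact_force: [0.1, 1.1, -0.7]
grip_width: 31.8
```

{"method": "play_rows", "body": {
  "moves": [255,-20,-9,0,0,255,-35,-15,0,0,255,-41,-18,0,0,255,-41,-18,10,0,255,-41,-18,35,0,255,-41,-18,60,0,255,-41,-18,60,0,255,-41,-18,60,0]
}}

```text
time: 20.05
tool_pos: [511.7, 302.3, 69.8]
tcp_rot: [3.14, 0.003, -0.162]
contact_force: [-0.1, -0.4, 0.4]
grip_width: 31.9
```

```bash

python3 -c "
from h import *
c=cap('scene','s16');
cv2.imwrite('pics/s16z.png',cv2.resize(c['color'][130:250,270:390],None,fx=5,fy=5,interpolation=cv2.INTER_CUBIC)[:,:,::-1])
go(513.5,306,31,-9.4)"
```

```text
at [512.5 302.9  71.3] rpy [180.    0.   -9.3] q [ 0.41  0.65  1.53 -0.    0.95  2.14] w 31.6 F [ 0.2  0.5 -0.1] t 20.1
shift [ 0.5 -3.2 40.3  0.1]
```

View pics/s16z.png

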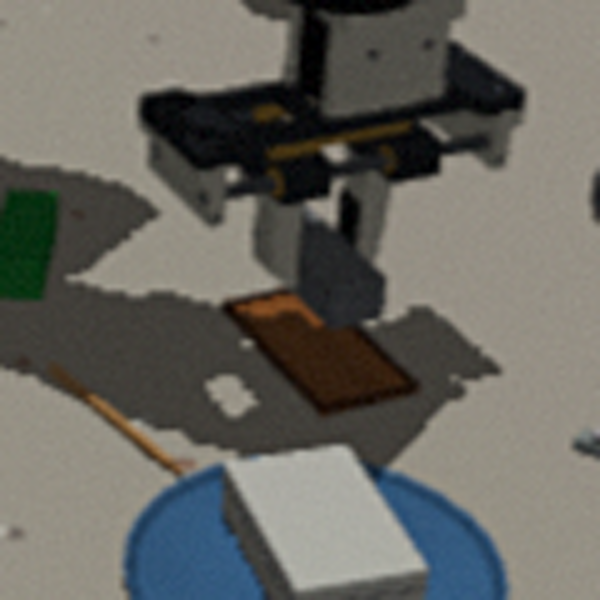

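{"method": "play_rows", "body": {
  "moves": [255,0,-3,10,0,255,0.5,-3,25,0,255,0.5,-3,34,0,255,0.5,-3,37,0,255,0.5,-3,38,0,255,0.5,-3,38,0,255,0.5,-3,38,0]
}}

```text
time: 20.68
tool_pos: [512.8, 306.7, 34.1]
tcp_rot: [-3.141, -0.001, -0.161]
contact_force: [0.2, -0.7, 0.0]
grip_width: 31.8
```

```bash

python3 -c "
from h import *
c=cap('scene','s17');
cv2.imwrite('pics/s17z.png',cv2.resize(c['color'][150:230,300:380],None,fx=7,fy=7,interpolation=cv2.INTER_CUBIC)[:,:,::-1])
go(513.5,306,31,-9.4)"
```

```text
at [512.8 306.7  34.2] rpy [-1.8e+02 -1.0e-01 -9.2e+00] q [ 0.41  0.71  1.55 -0.    0.88  2.14] w 31.7 F [ 0.4 -0.6 -0.3] t 20.73
shift [0.8 0.6 3.2 0.2]
```

View pics/s17z.png

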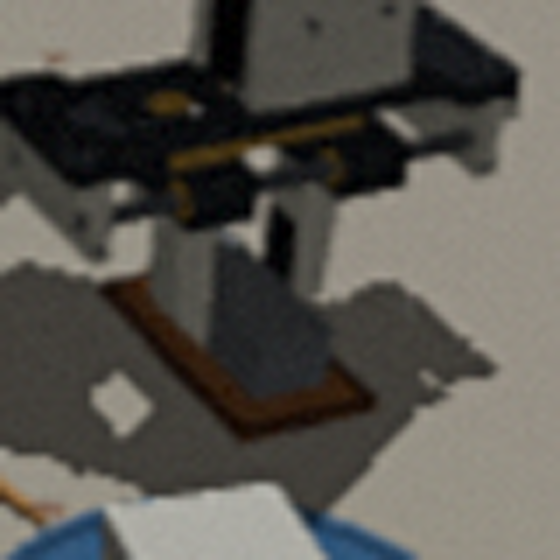

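The buffer sits inside the narrow rest's outline with even margins. I lower the last 3 mm.

{"method": "play_rows", "body": {
  "moves": [255,0,0,1,0,255,0,0,2,0,255,0,0,3,0,255,0,0,3,0,255,0,0,3,0]
}}

```text
time: 21.15
tool_pos: [512.4, 306.5, 30.4]
tcp_rot: [3.141, 0.0, -0.161]
contact_force: [-0.1, -0.1, 0.3]
grip_width: 31.6
```

{"method": "play_rows", "body": {
  "moves": [255,0,0,0.3,0,255,0,0,0.6,0,255,0,0,0.6,0]
}}

```text
time: 21.4
tool_pos: [512.4, 306.5, 30.4]
tcp_rot: [3.142, -0.0, -0.161]
contact_force: [-1.6, -0.8, 5.2]
grip_width: 31.9
```

{"method": "play_rows", "body": {
  "moves": [110,0,0,-0.5,0,110,0,0,-0.5,0,110,0,0,-0.5,0,110,0,0,-0.5,0,110,0,0,-0.5,0,110,0,0,-0.5,0]
}}

```text
time: 21.9
tool_pos: [512.4, 306.5, 30.2]
tcp_rot: [3.141, 0.0, -0.161]
contact_force: [0.4, -0.1, -0.1]
grip_width: 51.9
```

{"method": "play_rows", "body": {
  "moves": [110,0,0,-15,0,110,0,0,-40,0,0,0,0,-75,0,0,0,0,-110,0,0,0,30,-110,1,0,0,65,-110,2,0,0,100,-110,3,0,0,140,-110,4]
}}

```text
time: 22.57
tool_pos: [489.6, 167.7, 140.6]
tcp_rot: [-3.141, -0.001, -0.23]
contact_force: [1.1, -0.4, -0.5]
grip_width: 87.7
```

```bash

python3 -c "
from h import *
for n in ('scene','top'):
  c=cap(n,n[0]+'18')
  u=proj(c,[590,240,20]).astype(int);x,y=max(0,u[0]-60),max(0,u[1]-55)
  print(n,x,y)
  cv2.imwrite('pics/'+n[0]+'18z.png',cv2.resize(c['color'][y:y+110,x:x+120],None,fx=6,fy=6,interpolation=cv2.INTER_CUBIC)[:,:,::-1])
go(665,185,130,-17.2)"
```

```text
scene 271 159
top 144 172
at [489.  164.  140.4] rpy [ 1.799e+02  1.000e-01 -1.350e+01] q [ 0.18  0.44  1.7  -0.    1.    1.98] w 91.0 F [-0.8  0.  -0.5] t 22.67
shift [166.3 -61.4  10.4   3.7]
```

View pics/s18z.png

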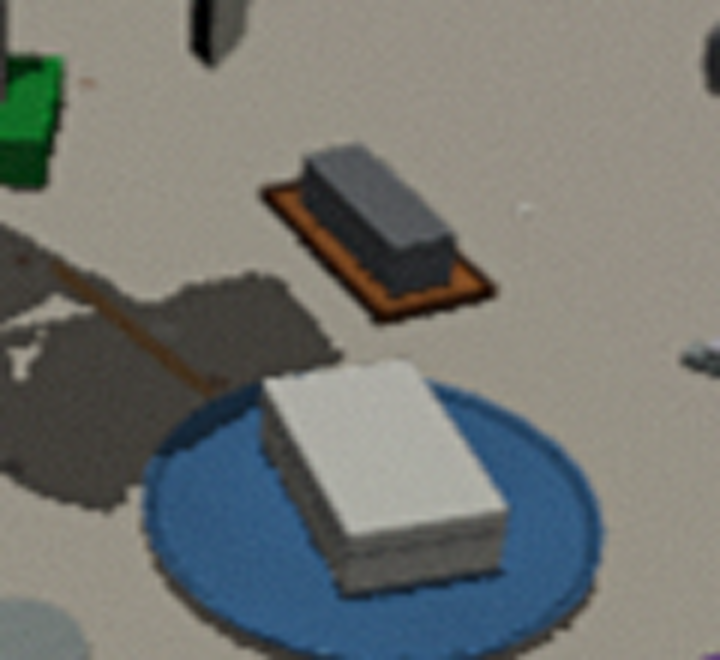

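View pics/t18z.png

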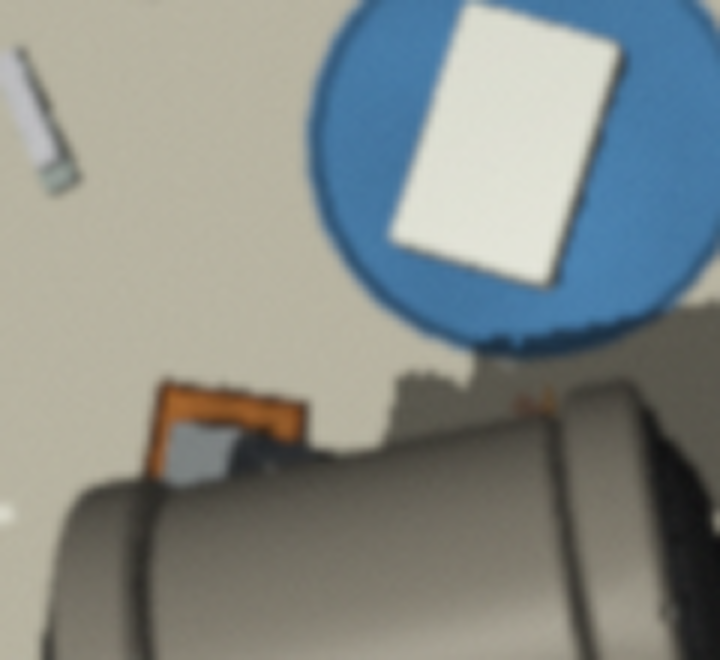

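The buffer lies centred and aligned in the narrow rest. The case top is fully visible in both views, so I cast its corners.

```bash
python3 - <<'E'
from h import *
import cv2
for n,ox,oy,cs in(('scene',271,159,[(265,382),(348,536),(507,512),(405,362)]),('top',144,172,[(390,238),(550,286),(622,45),(468,1)])):
    c=bot.capture(n)
    A=[ray(c,(ox+p[0]/6-.5,oy+p[1]/6-.5),34)[:2] for p in cs]
    r=cv2.minAreaRect(np.array(A,np.float32))
    print(n,np.mean(A,0),r)
    for i in range(4):
        d=A[(i+1)%4]-A[i];print('  ',np.degrees(np.arctan2(d[1],d[0])),np.linalg.norm(d))
go(665,184.5,90,-17)
E
```

```text
scene [664.30436712 184.68522321] ((664.45263671875, 185.3087158203125), (62.48188400268555, 99.5683822631836), 71.25563049316406)
   -18.74436841749159 98.97724032825111
   71.09458262359225 62.48214558552563
   162.7239631411491 99.60112821262864
   -108.34708221540413 59.93111882498064
top [663.99784698 182.69369425] ((664.09765625, 182.3708953857422), (64.96330261230469, 99.09049987792969), 71.84194946289062)
   -108.15806444404383 64.96331198109378
   -17.291692235529915 99.10180808372402
   72.5522693603889 63.07384259098584
   161.61122877894277 98.30932738959787
at [490.2 167.5 140.6] rpy [-180.    -0.   -13.3] q [0.18 0.44 1.7  0.   1.   1.98] w 91.7 F [-0.7  0.4 -0. ] t 22.77
shift [166.1 -56.8  50.6   3.7]
```

{"method": "play_rows", "body": {
  "moves": [0,35,-12,0,2,0,75,-25,0,5,0,115,-40,0,5,0,150,-51,0,5,0,165,-56,20,5,0,165,-56,50,5,0,165,-56,50,5,0,165,-56,50,5]
}}

```text
time: 23.43
tool_pos: [661.8, 186.3, 88.1]
tcp_rot: [3.139, 0.005, -0.316]
contact_force: [0.3, 0.8, 0.3]
grip_width: 91.7
```

```bash

python3 -c "
from h import *
c=cap('scene','s19');
cv2.imwrite('pics/s19z.png',cv2.resize(c['color'][150:270,270:390],None,fx=5,fy=5,interpolation=cv2.INTER_CUBIC)[:,:,::-1])
go(664.2,184,32.5,-18)"
```

```text
at [662.9 186.3  90.3] rpy [ 1.80e+02  1.00e-01 -1.81e+01] q [0.16 0.78 1.21 0.   1.16 2.05] w 91.7 F [ 0.2 -0.  -0.4] t 23.48
shift [ 1.9  1.8 57.8 -0.1]
```

View pics/s19z.png

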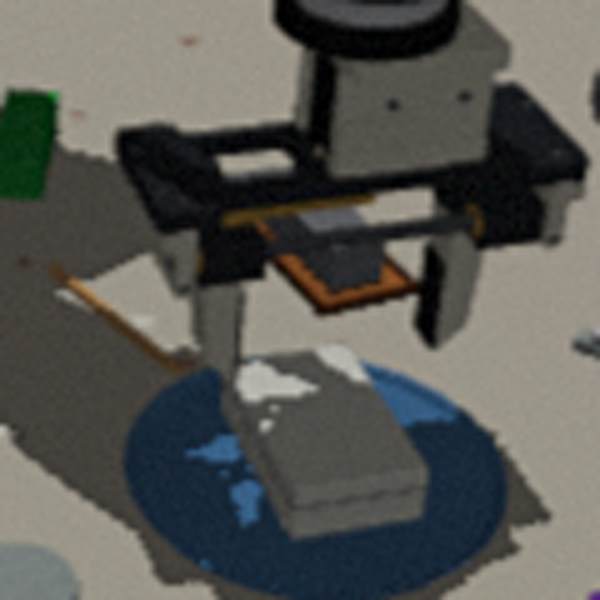

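{"method": "play_rows", "body": {
  "moves": [0,1.5,1.5,15,0,0,1.5,1.5,35,0,0,1.5,1.5,50,0,0,1.5,1.5,56,0,0,1.5,1.5,57,0,0,1.5,1.5,57,0]
}}

```text
time: 23.98
tool_pos: [665.0, 183.7, 35.0]
tcp_rot: [-3.141, -0.002, -0.317]
contact_force: [0.7, 0.0, 0.8]
grip_width: 91.9
```

{"method": "play_rows", "body": {
  "moves": [255,0,0,0,0,255,0,0,0,0,255,0,0,0,0,255,0,0,0,0,255,0,0,0,0,255,0,0,0,0,255,0,0,0,0,255,0,0,0,0]
}}

```text
time: 24.65
tool_pos: [664.7, 183.4, 33.9]
tcp_rot: [-3.141, -0.001, -0.318]
contact_force: [-0.7, 1.3, 3.9]
grip_width: 64.0
```

```bash

python3 -c "
from h import *
c=cap('scene','s20');
cv2.imwrite('pics/s20z.png',cv2.resize(c['color'][150:270,270:390],None,fx=5,fy=5,interpolation=cv2.INTER_CUBIC)[:,:,::-1])
go(666,-171,120,-5.6)"
```

```text
at [664.7 183.4  33.9] rpy [-180.    -0.   -18.2] q [0.16 0.85 1.25 0.   1.05 2.05] w 64.1 F [-0.   0.7  4.2] t 24.7
shift [112.  336.2 -86.1 -12.6]
```

View pics/s20z.png

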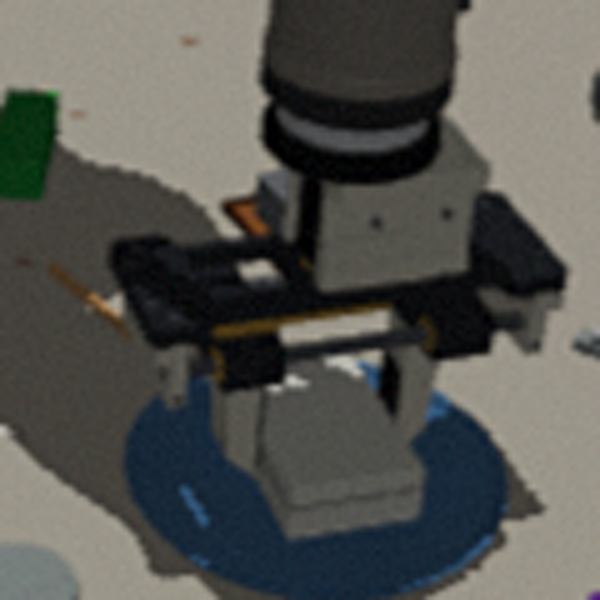

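Gripped at 64 mm. I lift well above the jar, which stands at about (700, 0).

{"method": "play_rows", "body": {
  "moves": [255,0,0,-10,0,255,0,0,-30,0,255,0,0,-60,0,255,0,0,-100,0,255,0,0,-140,0,255,0,0,-150,0,255,0,0,-150,0]
}}

```text
time: 25.28
tool_pos: [666.1, 183.5, 188.4]
tcp_rot: [-3.138, -0.008, -0.318]
contact_force: [-1.0, 1.1, -0.2]
grip_width: 64.0
```

```bash

python3 -c "
from h import *
c=cap('scene','s21');
go(666,-171,183,-5.6)"
```

```text
at [664.7 183.3 184.8] rpy [-1.799e+02 -1.000e-01 -1.820e+01] q [ 0.16  0.7   1.1  -0.    1.34  2.05] w 63.9 F [-0.2  0.3 -1.4] t 25.33
shift [111.8 336.2   1.8 -12.6]
```

View pics/s21.png

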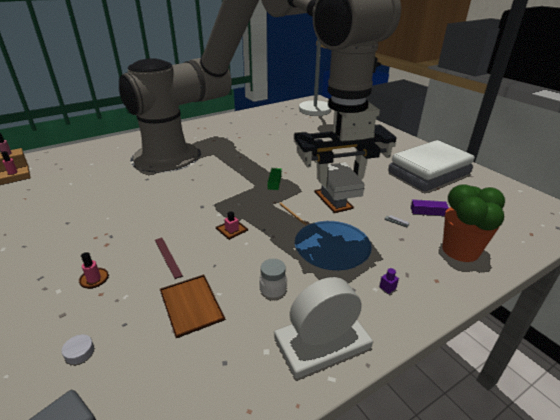

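{"method": "play_rows", "body": {
  "moves": [255,8,25,0,-1,255,18,55,0,-3,255,30,90,0,-5,255,42,125,0,-7,255,53,160,0,-9,255,65,195,0,-11,255,77,230,0,-12.6,255,88,265,0,-12.6]
}}

```text
time: 26.0
tool_pos: [663.6, -97.5, 180.0]
tcp_rot: [-3.141, 0.006, -0.096]
contact_force: [0.9, -0.2, -0.3]
grip_width: 63.9
```

```bash

python3 -c "
from h import *
go(666,-171,80,-5.6)"
```

```text
at [663.6 -97.5 180. ] rpy [-180.     0.3   -5.5] q [-0.26  0.67  1.17 -0.    1.31  1.41] w 63.9 F [ 0.9 -0.2 -0.3] t 26.0
shift [  9.5  72.9 100.    0.1]
```

{"method": "play_rows", "body": {
  "moves": [255,4,30,0,0,255,7,55,0,0,255,7,71,10,0,255,7,71,40,0,255,7,71,75,0,255,7,71,105,0,255,7,71,105,0,255,7,71,105,0]
}}

```text
time: 26.67
tool_pos: [663.2, -166.1, 74.8]
tcp_rot: [-3.14, 0.007, -0.097]
contact_force: [-0.1, 0.8, 0.5]
grip_width: 63.8
```

```bash

python3 -c "
from h import *
c=cap('scene','s22');
cv2.imwrite('pics/s22z.png',cv2.resize(c['color'][210:350,120:260],None,fx=4,fy=4,interpolation=cv2.INTER_CUBIC)[:,:,::-1])
go(666,-171,35,-5.6)"
```

```text
at [ 664.9 -166.7   77.6] rpy [-1.8e+02  1.0e-01 -5.6e+00] q [-0.36  0.79  1.23  0.    1.13  1.31] w 63.6 F [ 0.7  0.  -0.8] t 26.72
shift [ 1.5  4.2 42.6  0. ]
```

View pics/s22z.png

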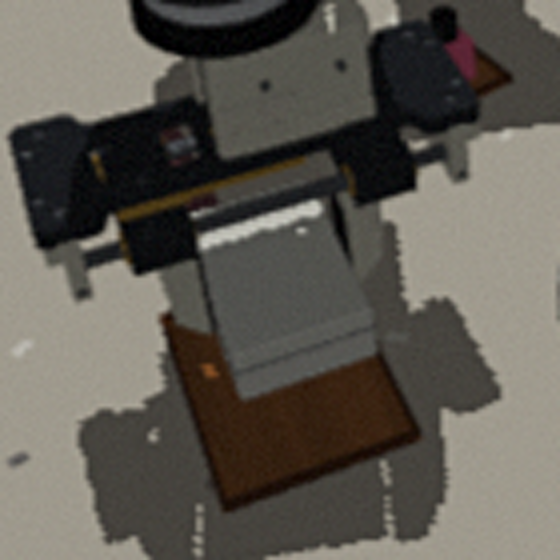

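{"method": "play_rows", "body": {
  "moves": [255,1,2,10,0,255,1.5,4,25,0,255,1.5,4,35,0,255,1.5,4,39,0,255,1.5,4,40,0,255,1.5,4,40,0,255,1.5,4,40,0]
}}

```text
time: 27.3
tool_pos: [666.9, -171.5, 39.3]
tcp_rot: [3.141, -0.002, -0.098]
contact_force: [-0.7, 0.5, -0.6]
grip_width: 63.7
```

```bash

python3 -c "
from h import *
c=cap('scene','s23');
cv2.imwrite('pics/s23z.png',cv2.resize(c['color'][250:350,140:240],None,fx=6,fy=6,interpolation=cv2.INTER_CUBIC)[:,:,::-1])
go(666,-171,33,-5.6)"
```

```text
at [ 666.9 -171.6   39.4] rpy [ 1.8e+02 -1.0e-01 -5.6e+00] q [-0.36  0.84  1.25 -0.    1.06  1.31] w 64.0 F [ 0.3  0.3 -0.7] t 27.35
shift [-0.9 -0.5  6.4  0. ]
```

View pics/s23z.png

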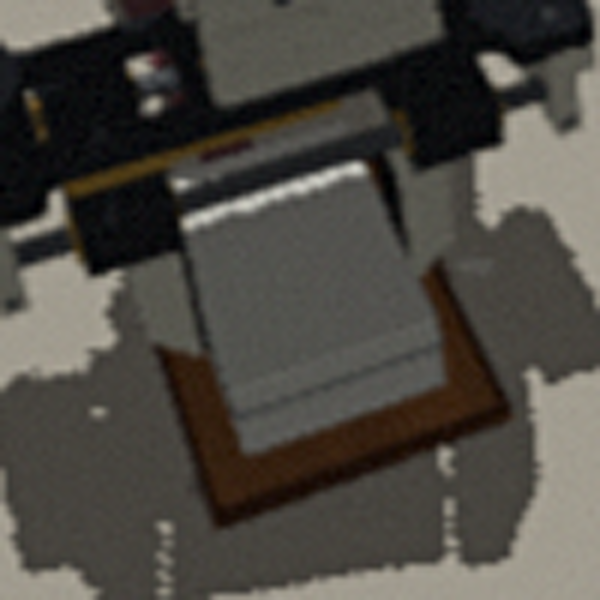

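{"method": "play_rows", "body": {
  "moves": [255,0,0,2,0,255,0,0,4,0,255,0,0,5,0,255,0,0,5.5,0,255,0,0,5.5,0]
}}

```text
time: 27.77
tool_pos: [666.3, -171.4, 32.9]
tcp_rot: [3.142, 0.0, -0.098]
contact_force: [-1.0, 0.4, -0.5]
grip_width: 64.0
```

{"method": "play_rows", "body": {
  "moves": [255,0,0,0.3,0,255,0,0,0.6,0,255,0,0,0.6,0]
}}

```text
time: 28.02
tool_pos: [666.4, -171.5, 32.9]
tcp_rot: [3.141, -0.0, -0.098]
contact_force: [-3.2, 0.1, 4.9]
grip_width: 63.7
```

Contact at 5 N. I open and lift.

{"method": "play_rows", "body": {
  "moves": [0,0,0,-0.5,0,0,0,0,-0.5,0,0,0,0,-0.5,0,0,0,0,-0.5,0,0,0,0,-0.5,0,0,0,0,-0.5,0]
}}

```text
time: 28.52
tool_pos: [666.3, -171.5, 32.6]
tcp_rot: [3.141, 0.0, -0.098]
contact_force: [-0.3, -0.3, 0.1]
grip_width: 91.5
```

{"method": "play_rows", "body": {
  "moves": [0,0,0,-15,0,0,0,0,-40,0,0,0,0,-75,0,0,0,0,-110,0,0,0,0,-150,0,0,-40,0,-170,0,0,-80,0,-170,0,0,-120,0,-170,0]
}}

```text
time: 29.18
tool_pos: [546.3, -159.7, 204.3]
tcp_rot: [3.14, -0.004, -0.097]
contact_force: [-0.7, -0.2, 0.1]
grip_width: 91.9
```

{"method": "play_rows", "body": {
  "moves": [0,-30,0,0,0,0,-65,0,0,0,0,-100,0,0,0,0,-100,0,0,0,0,-100,0,0,0]
}}

```text
time: 29.6
tool_pos: [446.3, -149.8, 203.3]
tcp_rot: [3.141, -0.001, -0.099]
contact_force: [0.2, 0.2, -0.3]
grip_width: 91.7
```

```bash

python3 -c "
from h import *
c=cap('scene','s24');
c=cap('top','t24');
go(666,-171,33,-5.6)"
```

```text
at [ 448.6 -150.5  203.4] rpy [ 1.799e+02 -1.000e-01 -5.600e+00] q [-0.49  0.29  1.73  0.    1.11  1.18] w 92.0 F [ 0.8 -0.6  1. ] t 29.7
shift [218.4  -0.8 170.4  -0. ]
```

View pics/s24.png

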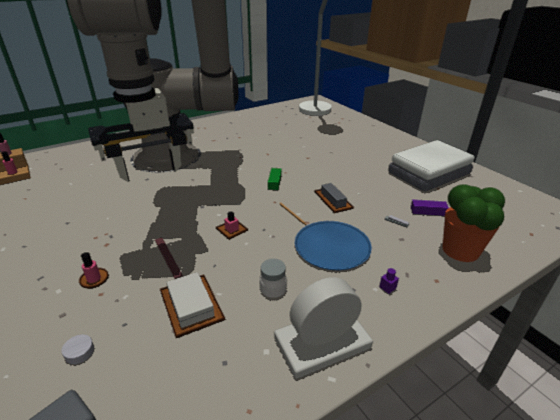

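View pics/t24.png

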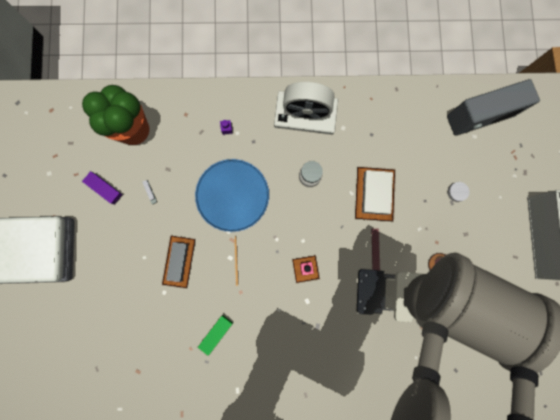

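All four things stand on their rests. In the top view the case is at (378,192), the buffer at (177,262) and the short bottle at (307,268). The tall bottle is partly hidden there, but the scene view shows it at (91,270). I measure the centring numerically.

```bash
python3 - <<'E'
from h import *
for n in('top','scene'):
    c=bot.capture(n); im=c['color']; hsv=cv2.cvtColor(im,cv2.COLOR_RGB2HSV).astype(int); H,S,V=hsv[...,0],hsv[...,1],hsv[...,2]
    def rect(m,z,near):
        u=proj(c,near); w=np.zeros(m.shape,bool); x,y=u.astype(int); w[max(0,y-32):y+32,max(0,x-32):x+32]=1
        k=max(cv2.findContours((m&w).astype(np.uint8),0,2)[0],key=cv2.contourArea)
        W=np.array([ray(c,p,z)[:2] for p in k[:,0].astype(float)],np.float32); r=cv2.minAreaRect(W)
        b=cv2.boxPoints(r);l=max((b[1]-b[0],b[2]-b[1]),key=np.linalg.norm)
        return np.round(r[0],1),np.round(r[1],1),round(float(np.degrees(np.arctan2(l[1],l[0]))%180),1)
    brown=(H<16)&(S>115)
    def outer(m): 
        return cv2.morphologyEx(m.astype(np.uint8),cv2.MORPH_CLOSE,np.ones((3,3)))>0
    print(n,'wide',rect(outer(brown),5,[666,-171,5]),'narrow',rect(outer(brown),5,[513.5,306,5]))
    thr=170 if n=='top' else 130
    print('  case',rect((S<60)&(V>thr)&(V>0),33,[666,-171,33]),'V',V[int(proj(c,[666,-171,33])[1]),int(proj(c,[666,-171,33])[0])])
    p=proj(c,[513.5,306,29]).astype(int);print('  buf V,S',V[p[1],p[0]],S[p[1],p[0]])
    print('  buffer',rect((S<60)&(V<150)&(V>(100 if n=='top' else 60)),29,[513.5,306,29]))
    u=proj(c,[666,-171,10]).astype(int) 
    if n=='scene':
        a=[cv2.resize(im[v[1]-35:v[1]+35,v[0]-35:v[0]+35],(390,290),interpolation=cv2.INTER_CUBIC) for v in [proj(c,q).astype(int) for q in([666,-171,10],[513,306,10],[488,5,10],[490,-318,10])]]
        cv2.imwrite('pics/fin.png',np.vstack([np.hstack(a[:2]),np.hstack(a[2:])])[:,:,::-1])
E
```

```text
top wide (array([ 664.8, -171.8]), array([ 90.9, 126.4]), 174.6) narrow (array([513.2, 304.7]), array([ 57.1, 114.8]), 170.2)
  case (array([ 668.3, -169.4]), array([152. , 155.4]), 177.4) V 222
  buf V,S 135 11
  buffer (array([512.9, 304.9]), array([30.8, 87.9]), 170.9)
scene wide (array([ 666.6, -170.6]), array([ 92.5, 131.3]), 174.6) narrow (array([514.2, 307.3]), array([ 59.9, 118.4]), 169.9)
  case (array([ 656.1, -164.1]), array([128.7, 154. ]), 162.8) V 170
  buf V,S 88 12
  buffer (array([496.1, 331.9]), array([200.5, 352.8]), 145.1)
```

View pics/fin.png

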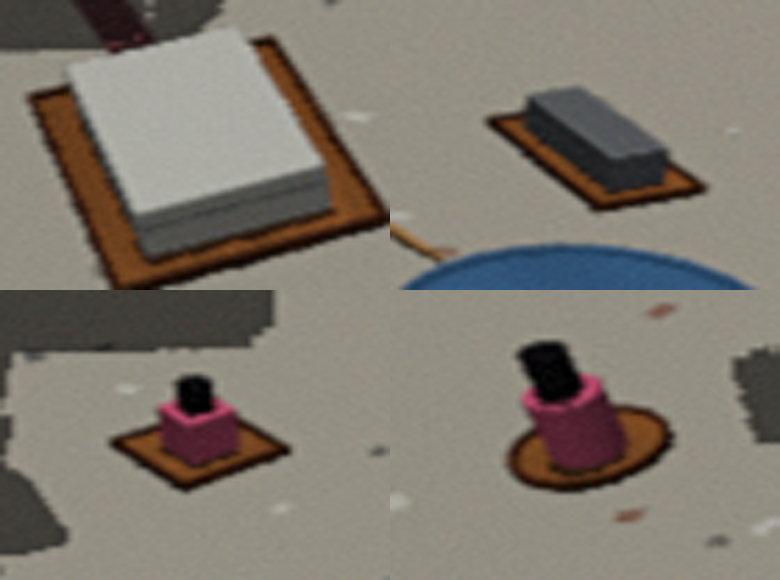

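```bash
python3 - <<'E'
from h import *
c=bot.capture('top'); im=c['color'].astype(int); hsv=cv2.cvtColor(c['color'],cv2.COLOR_RGB2HSV); 
u=proj(c,[666,-171,33]).astype(int); m=np.zeros(hsv.shape[:2],np.uint8); s=(slice(u[1]-32,u[1]+32),slice(u[0]-24,u[0]+24)); m[s]=((hsv[s][...,2]>205)&(hsv[s][...,1]<60))
k=max(cv2.findContours(m,0,2)[0],key=cv2.contourArea)
W=np.array([ray(c,p,33)[:2] for p in k[:,0].astype(float)],np.float32); r=cv2.minAreaRect(W);print(r)
print(bot.get_obs()['contact_force'],bot.get_obs()['grip_width'])
E
```

```text
((665.3330688476562, -172.3801727294922), (59.51398849487305, 95.32462310791016), 84.33556365966797)
[ 0.16480596  0.14426174 -0.42354274] 91.65264450072368
```

The case centre is within about 1 mm and 0.3° of the wide rest. I hand in.

```bash
python3 -c "
from plant import bot
print(bot.close_job())"
```

```text
the job is handed in; nothing more can be done
None
```

I took the pile apart in the order asked and set each thing on its rest: tall bottle to the round rest, short bottle to the square rest, grey buffer to the narrow rest, white case to the wide rest. Handed in after about 30 s of the 120 s, with the gripper open and clear of everything.

**Last checks**
- **Buffer:** centred within about 0.5 mm and lined up within about 1° (top view).
- **Case:** centred within about 1 mm and lined up within about 0.3° (top view).
- **Bottles:** both stand upright and about central inside their lips. I judged this by eye; the arm partly hid the tall bottle from the top camera, so it was checked only in the scene view.
- **Forces:** each thing was lowered until it touched. The highest reading I saw was about 15 N, on the short bottle.

**Failed or disagreed**
- **Colour masks:** my first mask for the case merged with the tabletop in both views and was redone with a tighter threshold in the top view. The scene-view mask for the buffer also failed. Both final figures therefore come from the top camera alone.
- **Cameras:** early on, the two cameras disagreed by up to about 7 mm on the pile. I allowed for this by checking the scene camera against the fingertips.
- **Regrip:** I regripped the short bottle 5 mm higher before moving it, because the fingertips would otherwise have touched the rest's lip.

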